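# Set out the propeller hubs and clear the drilling bench

### The job

Get the bench ready for fitting propeller blades. Roll every wooden hub along its tray, without picking it up, until its row of holes faces straight up, and leave it lying at rest; put the centre punch into the green drill case and lower its lid fully shut without slamming; and hang both aluminium drilling jigs by their square holes on the rail, one to each peg, well onto the peg and clear of its tip. Do not shove the glue bottle, tin or tape measure about.

Things in the scene. Friction and masses are not known exactly. Their poses are not given: they have to be found in the camera images.
- hub0: a lying beech-wood propeller hub: cylinder 44 mm in diameter, 70 mm long, about 85 g. Origin at its middle, on the axis (22 mm above the bench). x is the cylinder's axis; z points out through its row of three brass-bushed holes (12 mm rings, 21 mm apart, flush, one side only; a dark line on each end face points to them). Three or four of the four hubs are present; None from the start = absent.
- hub1: another such hub, same size and axes as hub0; may be absent. Hubs roll without slipping when pressed lightly from above and dragged across, and stay where they are let go.
- hub2: another such hub, same size and axes as hub0; may be absent. Hubs roll without slipping when pressed lightly from above and dragged across, and stay where they are let go.
- hub3: another such hub, same size and axes as hub0; may be absent. Hubs roll without slipping when pressed lightly from above and dragged across, and stay where they are let go.
- jig0: an aluminium drilling jig, 240 g: upright plate 8 mm thick (x), 70 mm wide (y), 140 mm high (z), on a foot 60 mm deep (x) x 70 x 6 mm. Origin under the middle of the foot, z up. A square hanging hole 26 x 26 mm goes through the plate along x, its centre on the midline 95 mm above the underside; above it is 32 mm of solid plate to grip.
- jig1: the other jig, the same in every way.
- jig0_hole (a point): centre of jig0's hanging hole (middle of the plate's thickness), axes as the jig's.
- jig1_hole (a point): centre of jig1's hanging hole, axes as the jig's.
- rail: the fixed wooden hanging rail: beam 300 mm long (y), 36 mm high, its middle 160 mm up, near face at local x = 2 mm; posts at local y = -125 and +125 mm, base board 14 mm thick. Origin on the bench below the pegs' roots. Two steel pegs, 12 mm thick, 140 mm apart, stick out towards local -x (the robot) and rise 8 degrees to free ends at local x = -68 mm, z = 169 mm.
- peg0 (a point): the middle of one peg's length, on its axis (local x = -30 mm, y = -70 mm, z = 164.5 mm of the rail). Axes as the rail's: -x points out to the peg's free end, 38 mm away; +x to the beam, 32 mm away.
- peg1 (a point): the same point on the other peg (local y = +70 mm of the rail).
- tray: the fixed marking-out tray in which the hubs lie: a rubber-lined area of the bench 200 mm (x) x 402 mm (y) inside, framed by wooden battens 18 mm high and 12 mm thick that stop a rolling hub. Origin at its middle, at bench height; the lining is flush with the bench.
- punch: a dark steel centre punch lying on the bench, 100 mm long, 16 mm thick, 90 g. Origin at the middle of its length, on its underside; x axis along it, the point towards +x.
- case: the fixed green steel drill case, an open box 130 (x) x 170 (y) x 60 mm high, walls and floor 5 mm. Origin under its centre, z up. Its local +x side is the far side, where the lid's hinge is. Dummy drill bits lie on its floor near the hinge (no obstacle).
- lid (a joint): angle of the case's lid: 0 = shut flat, about 1.55 to 1.85 rad = standing open, 1.9 = its stop. A plate 130 x 170 x 8 mm hinged along the far (+x) upper edge; open, its outer face looks to local +x. Stiff hinge: it stays at any angle and moves with 1 to 3 N at its free edge, so it may be pushed shut with the fingers on its outer face.
- lid_hinge (a point): middle of the hinge line, at the underside of the lid (60 mm above the bench), fixed; the hinge line runs along the case's y axis.
- lid_handle (a point): grip point of the black knob on the lid's outer face, 100 mm from the hinge line, on the lid's midline; 35 mm off the outer face; the knob's head is 28 mm wide, its end 43 mm off the face.
- glue: a white glue bottle, 52 mm diameter, 150 mm high, standing beyond the hubs; leave alone. Origin under it.
- tin: a steel tin, 72 mm diameter, 90 mm high, standing beyond the hubs; leave alone. Origin under it.
- tape: a yellow tape measure 70 x 35 x 60 mm high, beyond the hubs; leave alone. Origin under it.
Things that resemble listed ones, but are neither listed nor needed, are in the scene too. Leave any blue or purple look-alike of the punch alone.

How it is judged:
By the outcome, as a careful person would: the job done as asked, in the order asked, and still so for the second after the job is handed in, with the robot touching nothing.
Of hub0, hub1, hub2, hub3 only 3 to 4 are there at a start; the rules pass over those that are not, and their reading is None.
At some moment in a run one of hub0, hub1, hub2, hub3 may be knocked a few centimetres aside while the robot is not near it.
It also fails if it takes over 210 s, if anything falls off the work surface, if the arm or the gripper's body presses on something with over 40 N, if the wrist force passes 120 N, or if a joint passes its speed limit or range.

### The arm

A 6-joint arm with a two-finger parallel gripper is mounted at the origin on the work surface. World frame = base frame: x ahead of the robot, y to its left, z up, the work surface at z = 0. Lengths are in m, angles in rad, forces in N, time in s.
With the tool pointing down it reaches from about 0.35 to 0.775 m from the base axis. Payload 5.5 kg.
Tool frame: the origin (TCP) lies between the finger pads; the fingertips stand 8 mm ahead of it and the grasp point (between the pads) lies 11 mm behind it; z points along the fingers, y is the line along which they close (so a half turn about z gives the same grasp; the last joint's range is limited). The gripper opens to 85 mm and grips with 20 to 120 N. Pads are 22 mm wide; open, the fingers measure 114 mm over their backs; the gripper's body (76 mm by 85 mm) begins 54 mm behind the grasp point. The pads swing forward as they close: fully open they stand 13 mm farther back than shut.
Start: joints at [-1.281, 0.313, 0.046, 1.304, 0, 1.431], TCP at [0.24, -0.523, 0.239] pointing down, gripper open.
Joint ranges: [-2.76, 2.76], [-0.86, 1.69], [-1.03, 1.26], [-2.2, 2.34], [-1.47, 1.5], [-3.14, 3.14]. Speed limits (rad/s): [2.57, 2.57, 3.14, 3.14, 3.14, 3.14].

### API

Orientations are given as a unit quaternion [w, x, y, z].
In Python, from workcell import env gives the robot as it stands.
- The arm moves only by the tool move_arm, never from a script. Its argument "moves" is one flat list of numbers, 5 for each row, row after row: the shift along the world's x, y, z in m, then the turn about the world's z in rad, then the finger opening in m, from 0 to 0.0854. A call has 1 to 12 rows; each row is the pose to reach, as a shift and turn from the pose commanded when the call began; what a row does not reach only later rows make up. A row lasts 1/12 s, in which the tool goes at most 41.7 mm and 7.16 degrees, less where a joint would pass 70% of its speed; a pose out of reach is approached as far as the arm can. A call with a gripper value outside its range is refused whole. The fingers move at their own pace and stop on an object; "newtons" is the grip in N (left out, the last holds). Time passes only in rows, so rows that repeat a pose let the fingers close. It gives the time, the measured TCP pose, the force, the opening and the grip force at its end, in the units of the state.
- env.get_state(): the state, without advancing time (a new reading comes with each control period).
- env.read_camera(name): name is "scene" or "side" or "wrist"; returns a dict with "pixels" (384x512x3 uint8, red, green, blue), "camera_matrix" (3x3 intrinsics, pixels), "rvec" (rotation vector, rad) and "tvec" (3), from world to camera coordinates, as OpenCV has them. Camera axes: x right, y down, z forward; pixel columns grow to the right and rows downward; lengths in m; the calibration is good to about 2 mm. A picture is of the moment at which its call begins. There is no depth.
- env.hand_in(): hands the job in; it is judged then, once.
The state is a dict: "clock": time; "joint_pos": joint angles; "qvel": joint speeds; "tau": joint torques, N m; "tcp_pos": TCP position; "orientation": TCP orientation; "wrist_force": force on the tool from outside, world axes, zero at the start; "ft_torque": the same for the moment, N m; "finger_gap": finger opening in m; "grip_force": force on a finger pad.
Only numpy, scipy, OpenCV 4.12 (cv2) and the standard library are available. Lean on these libraries where they do the work, as an engineer would, in place of code of your own. Each camera call takes 0.05 s, during which the arm holds its last target. There are 200 camera calls.

## Working session

There is one attempt and no reset: what is moved stays moved. The work goes in short steps, Python scripts to look and compute and a tool call to move; the robot and the scene stay as the last step left them, time stands still between calls to the robot, and variables do not carry over. Pictures are saved under pics/ and viewed, at most 14 in all, crops included, and the job is handed in when it is done.

Besides the shell and the picture viewer there is one more tool, called as a command line: name --argument value ..., lists and objects as JSON in quotes. move_arm: Moves the arm, as the interface text tells. Its arguments: {"type":"object","properties":{"moves":{"type":"array"},"newtons":{"type":"number"}},"required":["moves"]}

```bash
mkdir -p pics; ls
cat > h.py <<'E'
import numpy as np, cv2
from workcell import env
def cam(n):
    r=env.read_camera(n); return r
def save(n,f,crop=None,s=1):
    r=cam(n); np.savez('last_'+n,**{k:np.array(v) for k,v in r.items()})
    im=r['pixels'][:,:,::-1]
    if crop: x0,y0,x1,y1=crop; im=im[y0:y1,x0:x1]
    cv2.imwrite('pics/'+f,cv2.resize(im,None,fx=s,fy=s,interpolation=cv2.INTER_CUBIC)); return r
def load(n): return dict(np.load('last_'+n+'.npz'))
def ray(r,uv):
    R=cv2.Rodrigues(np.array(r['rvec'],float))[0]; t=np.array(r['tvec'],float).ravel()
    K=np.array(r['camera_matrix'])
    d=R.T@np.linalg.solve(K,[uv[0],uv[1],1.]); return -R.T@t,d
def atz(r,uv,z):
    c,d=ray(r,uv); return c+d*(z-c[2])/d[2]
def proj(r,P):
    return cv2.projectPoints(np.array(P,float).reshape(-1,3),np.array(r['rvec'],float),np.array(r['tvec'],float),np.array(r['camera_matrix'],float),None)[0][:,0]
def tri(obs):
    A=0;b=0
    for r,uv in obs:
        c,d=ray(r,uv); d=d/np.linalg.norm(d); M=np.eye(3)-np.outer(d,d); A=A+M; b=b+M@c
    return np.linalg.solve(A,b)
E
python3 - <<'E'
from h import *
for n in ['scene','side','wrist']:
    r=save(n,n+'0.png',s=1.5); c,d=ray(r,(256,192)); print(n,c.round(3),d.round(3))
print(env.get_state())
E
```

```text
pics
scene [ 1.092 -0.342  1.047] [-0.526  0.23  -0.819]
side [-0.241 -1.193  1.389] [ 0.41   0.598 -0.689]
wrist [ 0.308 -0.49   0.373] [-0.279 -0.127 -0.952]
{'clock': 0.15, 'joint_pos': array([-1.28060152e+00,  3.13865490e-01,  4.52506865e-02,  1.30360744e+00,
        2.19141295e-05,  1.43117708e+00]), 'qvel': array([-0.00178362, -0.00112365,  0.00270688,  0.00097592,  0.00087905,
        0.00034452]), 'tau': array([ 1.65039979e-03, -4.81067705e+01,  2.98814392e+01,  1.40193748e-02,
       -8.26892892e-05, -2.62394070e-05]), 'tcp_pos': array([ 0.23948415, -0.52234938,  0.23859671]), 'orientation': array([-7.11764395e-04,  9.76995980e-01,  2.13256530e-01, -4.27004496e-05]), 'wrist_force': array([-0.53166016, -0.56630828, -0.22052129]), 'ft_torque': array([-0.02076872, -0.00549768,  0.02069354]), 'grip_force': 0.0, 'finger_gap': 0.08542835798787557}
```

View pics/scene0.png

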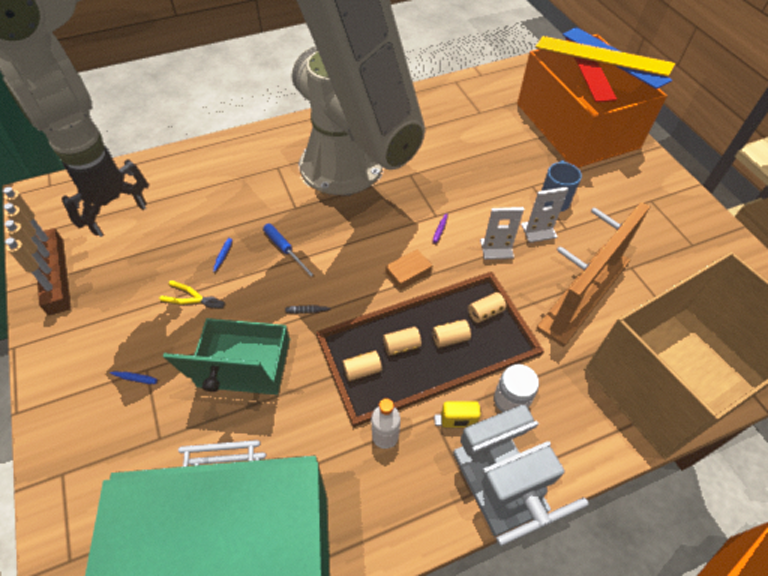

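View pics/side0.png

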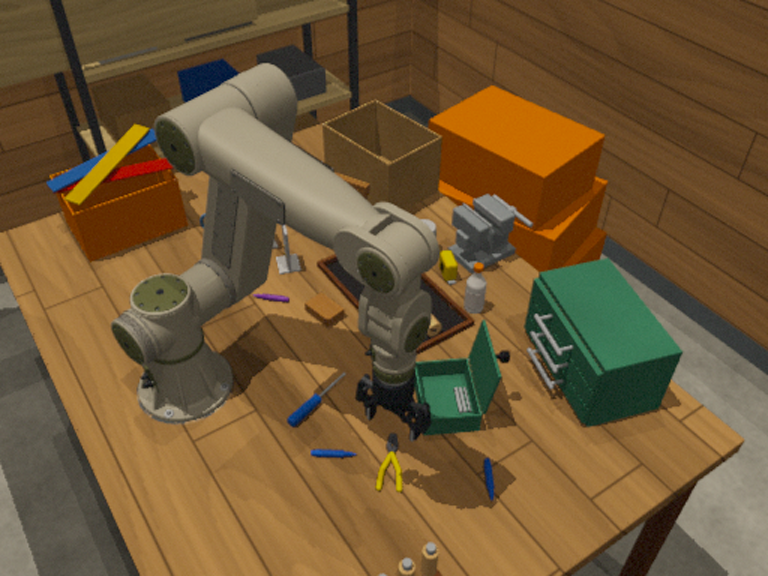

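The scene view (displayed at 1.5x) shows:
- Four hubs at about (362,366), (402,341), (452,333) and (487,307).
- The jigs at (502,232) and (545,215), with the rail on the right.
- The open case at (240,355), and the dark punch candidate at (307,309).
- Blue and purple look-alikes at (134,377), (222,254) and (440,230).

In the side view the arm hides the tray.

Run:
```python
from h import *
r=load('scene')
def p(n,u,v,z): print(n,atz(r,(u/1.5,v/1.5),z).round(3))
for c in [(320,333),(490,275),(543,350),(353,420)]: p('tray',*c,.018)
for c in [(362,366),(402,341),(452,333),(487,307)]: p('hub',*c,.03)
p('punch',307,309,.008);p('punchL',287,308,.008);p('punchR',328,310,.008)
p('jigA foot',500,255,0.006);p('jigB foot',541,238,0.006)
p('jigA top',507,208,.14);p('jigB top',548,190,.14)
for c in [(208,320),(288,324),(275,393),]: p('case',*c,.06)
p('pegA tip',593,211,.169);p('pegB tip',560,250,.169);
p('glue',385,440,0);p('tin',517,405,0);p('tape',460,425,0)
p('railL',645,208,.178);p('railR',575,300,.178)
im=r['pixels'][:,:,::-1]
cv2.imwrite('pics/tray.png',cv2.resize(im[175:285,205:365],None,fx=5,fy=5,interpolation=cv2.INTER_CUBIC))
cv2.imwrite('pics/right.png',cv2.resize(im[110:240,300:450],None,fx=4.5,fy=4.5,interpolation=cv2.INTER_CUBIC))
```

```text
tray [ 0.489 -0.224  0.018]
tray [0.49  0.183 0.018]
tray [0.702 0.192 0.018]
tray [ 0.696 -0.228  0.018]
hub [ 0.601 -0.172  0.03 ]
hub [ 0.578 -0.074  0.03 ]
hub [0.6   0.031 0.03 ]
hub [0.57 0.13 0.03]
punch [ 0.414 -0.23   0.008]
punchL [ 0.395 -0.27   0.008]
punchR [ 0.434 -0.188  0.008]
jigA foot [0.44  0.24  0.006]
jigB foot [0.432 0.357 0.006]
jigA top [0.415 0.244 0.14 ]
jigB top [0.402 0.357 0.14 ]
case [ 0.397 -0.433  0.06 ]
case [ 0.468 -0.283  0.06 ]
case [ 0.606 -0.351  0.06 ]
pegA tip [0.513 0.389 0.169]
pegB tip [0.577 0.266 0.169]
glue [ 0.75  -0.184  0.   ]
tin [0.783 0.087 0.   ]
tape [ 0.777 -0.037  0.   ]
railL [0.553 0.487 0.178]
railR [0.695 0.22  0.178]
```

View pics/tray.png

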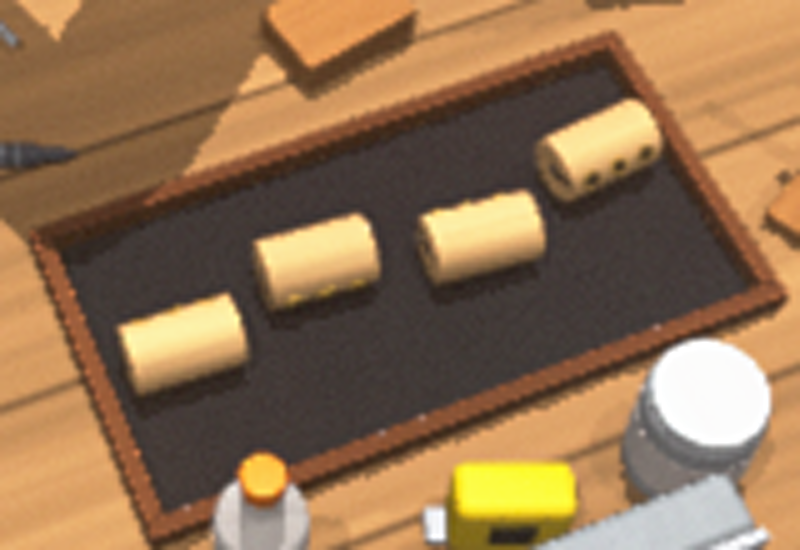

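View pics/right.png

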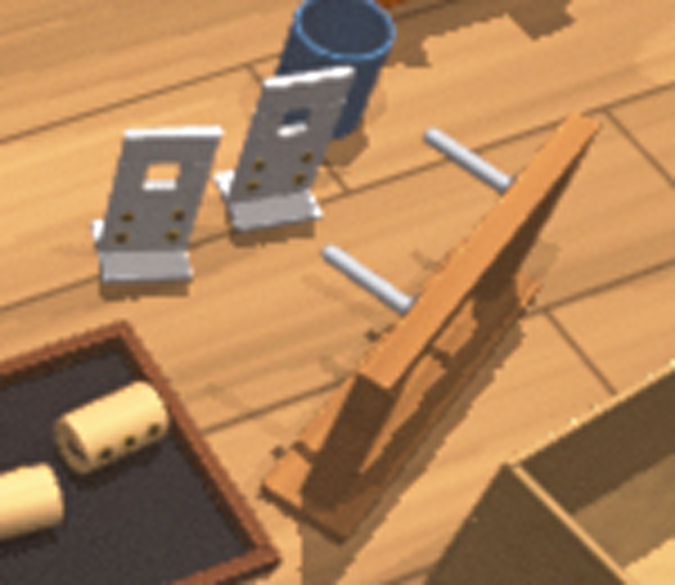

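The tray crop shows four hubs lying roughly along y. D (right) has its holes towards +x, B has its holes low on +x, C has its holes on the -x upper edge, and A shows none. The right crop shows the two jigs and the skewed rail with its two pegs. I'll move the wrist camera over the tray.

move_arm --moves '[0.0, 0.1, 0.1, 0.3, 0, 0.1, 0.2, 0.1, 0.6, 0, 0.16, 0.26, 0.11, 1.14, 0, 0.16, 0.26, 0.11, 1.14, 0, 0.16, 0.26, 0.11, 1.14, 0, 0.16, 0.26, 0.11, 1.14, 0, 0.16, 0.26, 0.11, 1.14, 0, 0.16, 0.26, 0.11, 1.14, 0, 0.16, 0.26, 0.11, 1.14, 0, 0.16, 0.26, 0.11, 1.14, 0]'

```text
clock: 0.98
tcp_pos: [0.401, -0.2608, 0.3501]
orientation: [0.001, 0.704, 0.71, 0.0]
wrist_force: [-0.1, -0.5, -0.4]
finger_gap: -0.0001
grip_force: 0.0
```

move_arm --moves '[0.17, 0.27, 0.0, 0, 0, 0.17, 0.27, 0.0, 0, 0, 0.17, 0.27, 0.0, 0, 0, 0.17, 0.27, 0.0, 0, 0, 0.17, 0.27, 0.0, 0, 0, 0.17, 0.27, 0.0, 0, 0, 0.17, 0.27, 0.0, 0, 0, 0.17, 0.27, 0.0, 0, 0, 0.17, 0.27, 0.0, 0, 0, 0.17, 0.27, 0.0, 0, 0, 0.17, 0.27, 0.0, 0, 0]'

```text
clock: 1.9
tcp_pos: [0.5693, 0.0061, 0.3485]
orientation: [-0.0, 0.708, 0.706, -0.001]
wrist_force: [-0.0, 0.2, -0.1]
finger_gap: -0.0001
grip_force: 0.0
```

Run:
```python
from h import *
r=save('wrist','w1.png',s=1.5); c,d=ray(r,(256,192)); print(c.round(3),d.round(3),r['camera_matrix'])
s=env.get_state(); print(s['clock'],s['tcp_pos'],s['orientation'],s['finger_gap'],s['joint_pos'])
save('side','s1.png')
```

```text
[0.569 0.083 0.483] [ 0.    -0.306 -0.952] [[267.19092977   0.         255.46236173]
 [  0.         267.19092977 188.91200282]
 [  0.           0.           1.        ]]
1.95 [0.56915659 0.00580201 0.34887573] [-2.53281081e-04  7.08593007e-01  7.05617216e-01 -4.80076455e-04] -0.00010706160704462301 [-1.30590946e-01  3.01924092e-01  2.96381002e-01  1.56624071e+00
 -4.50983541e-04  1.44441401e+00]
```

View pics/w1.png

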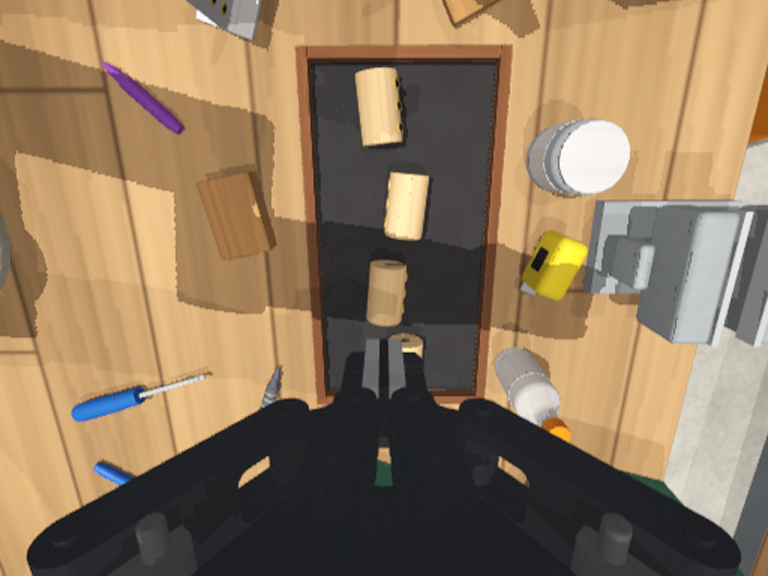

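The wrist view (right = +x, up = +y) shows hubs D (380,107), C (406,206), B (387,293) and A (406,347), with A partly behind the fingers. The punch's tip is at (275,390). I'll fit the hub poses by silhouette and unwrap their surfaces to find the holes.

```bash
cat > hub.py <<'E'
from h import *
from scipy.optimize import minimize
th=np.linspace(0,2*np.pi,40)
def cyl(x,y,yaw,phi,ax,rad=.022):
    # phi: angle from up toward +perp (world ~ +x); returns world points; axis = (-sin,cos) ~ +y at yaw 0
    a=np.array([-np.sin(yaw),np.cos(yaw),0]); e=np.array([np.cos(yaw),np.sin(yaw),0]); phi,ax=np.broadcast_arrays(phi,ax)
    return np.array([x,y,.022])+ax[...,None]*a+rad*(np.cos(phi)[...,None]*np.array([0,0,1])+np.sin(phi)[...,None]*e)
def mask(r):
    hsv=cv2.cvtColor(r['pixels'],cv2.COLOR_RGB2HSV); m=((hsv[...,1]>65)&(hsv[...,2]>85)).astype(np.uint8)
    q=proj(r,[[.505,-.2,0],[.69,-.2,0],[.69,.175,0],[.505,.175,0]]); t=np.zeros_like(m); cv2.fillConvexPoly(t,q.astype(int),1)
    return m*t
def fit(rs,x,y,yaw=0.):
    ms=[mask(r).astype(float) for r in rs]
    S=3
    def cost(p):
        c=0
        for r,m in zip(rs,ms):
            P=np.concatenate([cyl(*p,th,np.array(.035)),cyl(*p,th,np.array(-.035))]); q=proj(r,P)
            hull=cv2.convexHull(q.astype(np.float32))
            o=(proj(r,[[x,y,.022]])[0]-45).astype(int); 
            w=np.zeros((90*S,90*S),np.uint8); cv2.fillConvexPoly(w,((hull[:,0]-o+.5)*S*16).astype(int),1,shift=4)
            w=cv2.resize(w.astype(np.float32),(90,90),interpolation=cv2.INTER_AREA)
            mm=np.zeros((90,90)); y0=max(o[1],0);x0=max(o[0],0);mm[y0-o[1]:,x0-o[0]:][:m[y0:o[1]+90,x0:o[0]+90].shape[0],:m[y0:o[1]+90,x0:o[0]+90].shape[1]]=m[y0:o[1]+90,x0:o[0]+90]
            # ignore other hubs: weight region near hull
            k=cv2.dilate((w>0).astype(np.uint8),np.ones((7,7)))
            c+=(np.abs(w-mm)*k).sum()/w.sum()
        return c
    b=None
    for y0 in (yaw-.15,yaw,yaw+.15):
        s=minimize(cost,[x,y,y0],method='Nelder-Mead',options=dict(initial_simplex=[[x,y,y0],[x+.012,y,y0],[x,y+.012,y0],[x,y,y0+.15]],xatol=1e-4,fatol=1e-4))
        if b is None or s.fun<b.fun: b=s
    return b.x,b.fun
def unwrap(r,p,n=180,m=70):
    phi=np.radians(np.linspace(-180,180,n*2,endpoint=False)); ax=np.linspace(-.035,.035,m)
    P=cyl(*p,phi[None,:],ax[::-1,None]); q=proj(r,P).reshape(m,2*n,2).astype(np.float32)
    im=cv2.remap(r['pixels'],q[...,0],q[...,1],cv2.INTER_CUBIC)
    c=ray(r,(0,0))[0]; N=P-cyl(*p,phi[None,:],ax[::-1,None],rad=0.); V=c-P
    vis=(N*V).sum(-1)>.1*.022*np.linalg.norm(V,axis=-1); im[~vis]=0
    return im
E
cat > m.py <<'E'
from hub import *
sc=load('scene'); wr=load('wrist')
G=dict(A=(.601,-.172),B=(.578,-.074),C=(.6,.031),D=(.57,.13)); rows=[]
for k,g in G.items():
    use=[sc] if k=='A' else [sc,wr]
    p,f=fit(use,*g); print(k,p.round(4),round(f,3),[ (fit([r],*g)[0].round(3)) for r in use])
    row=np.hstack([unwrap(sc,p),unwrap(wr,p)]); rows+=[row,np.full((6,720,3),255,np.uint8)]
im=np.vstack(rows)
for d in range(0,720,30): im[:,d,:]=[255,0,0] if d%90==0 else im[:,d,:]//2
cv2.imwrite('pics/unw.png',im[:,:,::-1])
E
python3 m.py
```

```text
A [ 0.5928 -0.1695 -0.0373] 0.055 [array([ 0.593, -0.169, -0.037])]
B [ 0.5703 -0.0711 -0.0829] 0.109 [array([ 0.57 , -0.071, -0.07 ]), array([ 0.571, -0.071, -0.081])]
C [ 0.5929  0.0323 -0.097 ] 0.169 [array([ 0.593,  0.032, -0.099]), array([ 0.593,  0.033, -0.099])]
D [0.5633 0.1336 0.0913] 0.293 [array([0.563, 0.132, 0.064]), array([0.563, 0.135, 0.093])]
```

View pics/unw.png

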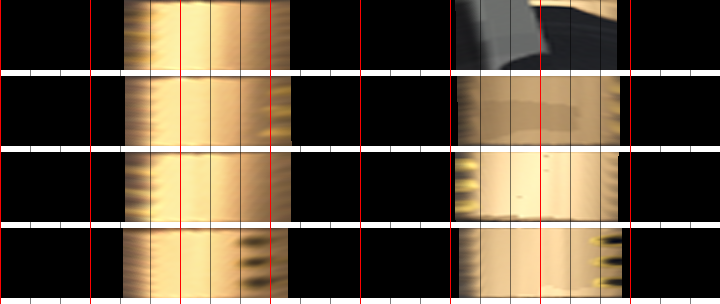

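The silhouettes fit well. Hole angles from the top are about +75° for D, -80° for C and +95° for B. A's holes are hidden. I'll start with D, rolling it towards -x.

move_arm --moves '[0, 0.127, -0.1, 0.12, 0.036, 0, 0.127, -0.1, 0.24, 0.036, 0, 0.127, -0.1, 0.36, 0.036, 0, 0.127, -0.1, 0.48, 0.036, 0, 0.127, -0.1, 0.6, 0.036, 0, 0.127, -0.1, 0.72, 0.036, 0, 0.127, -0.1, 0.84, 0.036, 0, 0.127, -0.1, 0.96, 0.036, 0, 0.127, -0.1, 1.08, 0.036, 0, 0.127, -0.1, 1.2, 0.036, 0, 0.127, -0.1, 1.32, 0.036, 0, 0.127, -0.1, 1.44, 0.036]'

```text
clock: 3.0
tcp_pos: [0.5695, 0.1325, 0.2497]
orientation: [0.0, 0.065, 0.998, -0.0]
wrist_force: [-0.7, 0.1, -0.5]
finger_gap: 0.0361
grip_force: 0.0
```

move_arm --moves '[0, 0, -0.04, 0.12, 0.036, 0, 0, -0.08, 0.22, 0.036, 0, 0, -0.12, 0.22, 0.036, 0, 0, -0.16, 0.22, 0.036, 0, 0, -0.19, 0.22, 0.036, 0, 0, -0.19, 0.22, 0.036, 0, 0, -0.19, 0.22, 0.036]'

```text
clock: 3.58
tcp_pos: [0.5681, 0.1328, 0.0585]
orientation: [-0.002, -0.043, 0.999, -0.0]
wrist_force: [-1.2, 0.4, -0.0]
finger_gap: 0.036
grip_force: 0.0
```

Run:
```python
from h import *
s=env.get_state(); print(s['clock'],s['tcp_pos'],s['orientation'],s['finger_gap'],s['joint_pos'],s['wrist_force'])
save('wrist','w2.png',s=1.3)
```

```text
3.5833 [0.56805874 0.13277289 0.0584615 ] [-1.94754722e-03 -4.28504719e-02  9.99079593e-01 -1.07344810e-04] 0.035980461076693844 [ 9.20525597e-02  4.45761790e-01 -2.21882566e-01  9.07052912e-01
 -2.29118152e-05  6.32524900e-03] [-1.15350155  0.35320266 -0.03188125]
```

View pics/w2.png

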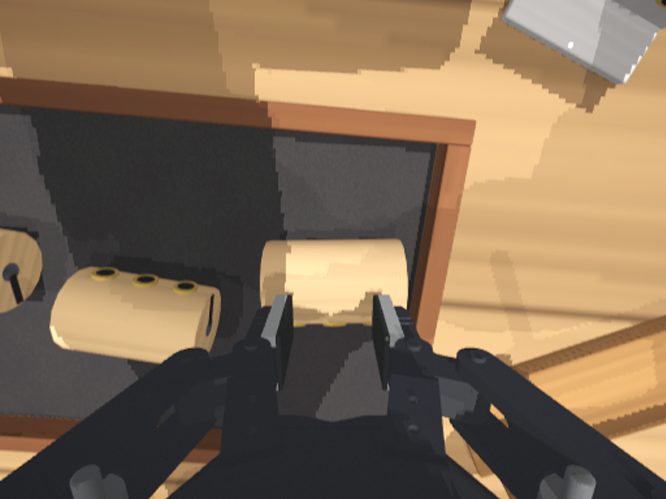

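The fingers straddle the middle of D. C's holes at (145,280) sit on its -x side, and the line on B's end face points to +x. Now I'll lower until contact.

move_arm --moves '[0, 0, -0.003, 0, 0.036, 0, 0, -0.005, 0, 0.036, 0, 0, -0.007, 0, 0.036, 0, 0, -0.007, 0, 0.036]'

```text
clock: 3.97
tcp_pos: [0.5703, 0.1343, 0.0533]
orientation: [0.001, -0.044, 0.999, 0.0]
wrist_force: [-0.1, 0.9, -0.3]
finger_gap: 0.0361
grip_force: 0.0
```

move_arm --moves '[0, 0, -0.001, 0, 0.036, 0, 0, -0.002, 0, 0.036, 0, 0, -0.002, 0, 0.036]'

```text
clock: 4.22
tcp_pos: [0.5702, 0.1344, 0.051]
orientation: [0.001, -0.044, 0.999, 0.0]
wrist_force: [-0.5, -0.1, 1.9]
finger_gap: 0.0358
grip_force: 1.1
```

move_arm --moves '[0, 0, -0.001, 0, 0.036, 0, 0, -0.001, 0, 0.036]'

```text
clock: 4.38
tcp_pos: [0.5712, 0.1345, 0.0509]
orientation: [0.002, -0.044, 0.999, 0.0]
wrist_force: [-0.2, 0.1, 6.7]
finger_gap: 0.0361
grip_force: 3.7
```

move_arm --moves '[-0.005, -0.0005, 0, 0, 0.036, -0.01, -0.001, 0, 0, 0.036, -0.015, -0.0014, 0, 0, 0.036, -0.02, -0.0018, 0, 0, 0.036, -0.025, -0.0023, 0, 0, 0.036, -0.0287, -0.0026, 0, 0, 0.036, -0.0287, -0.0026, 0, 0, 0.036]'

```text
clock: 4.97
tcp_pos: [0.5415, 0.1316, 0.0507]
orientation: [0.001, -0.044, 0.999, -0.0]
wrist_force: [0.0, -1.9, 7.4]
finger_gap: 0.0364
grip_force: 3.6
```

move_arm --moves '[0, 0, 0.03, 0, 0.036, 0.0143, 0.0013, 0.12, 0, 0.036, 0.0143, 0.0013, 0.15, 0, 0.036, 0.0143, 0.0013, 0.15, 0, 0.036, 0.0143, 0.0013, 0.15, 0, 0.036, 0.0143, 0.0013, 0.15, 0, 0.036]'

```text
clock: 5.47
tcp_pos: [0.5571, 0.1332, 0.2022]
orientation: [0.003, -0.044, 0.999, 0.0]
wrist_force: [-0.4, -0.0, -1.1]
finger_gap: 0.0362
grip_force: 0.0
```

```bash
cat > m2.py <<'E'
from hub import *
import sys
wr=cam('wrist'); s=env.get_state(); print('clk',s['clock'],'tcp',s['tcp_pos'].round(4))
rows=[]
for a in sys.argv[1:]:
    x,y=map(float,a.split(',')); p,f=fit([wr],x,y); print(p.round(4),round(f,3))
    u=unwrap(wr,p); rows+=[np.repeat(np.repeat(u,2,0),2,1),np.full((6,720,3),255,np.uint8)]
    uf=u.astype(float); g=uf.sum(2); n=70
    # ring score: at axial +-21,0 vs between
    d=lambda a: int(round((.035-a)/.07*69))
    on=np.mean([g[d(a)-3:d(a)+4].mean(0) for a in(-.021,0,.021)],0); off=np.mean([g[d(a)-2:d(a)+3].mean(0) for a in(-.0105,.0105,-.031,.031)],0)
    ph=np.arange(360)-180; dd=np.where(g.min(0)>0,off-on,0); dd=np.convolve(dd,np.ones(12)/12,'same'); i=dd.argmax(); w=np.abs(np.arange(360)-i)<20
    dc=np.clip(dd,0,None); print('  phi',round((ph*dc*w).sum()/(dc*w).sum(),1),'score',round(dd[i],1),'vis',ph[g.max(0)>0].min(),ph[g.max(0)>0].max())
im=np.vstack(rows)
for q in range(0,720,60): im[:,q,:]=[255,0,0] if q%180==0 else im[:,q,:]//2
cv2.imwrite('pics/unw2.png',im[:,:,::-1]); cv2.imwrite('pics/cur.png',wr['pixels'][:,:,::-1])
E
python3 m2.py .549,.132 .593,.032
```

```text
clk 5.5167 tcp [0.5556 0.1331 0.1999]
[0.5445 0.1317 0.0893] 0.302
  phi 17.4 score 496.4 vis -91 68
[ 0.5937  0.0327 -0.105 ] 0.038
  phi -93.8 score 157.1 vis -101 59
```

View pics/unw2.png

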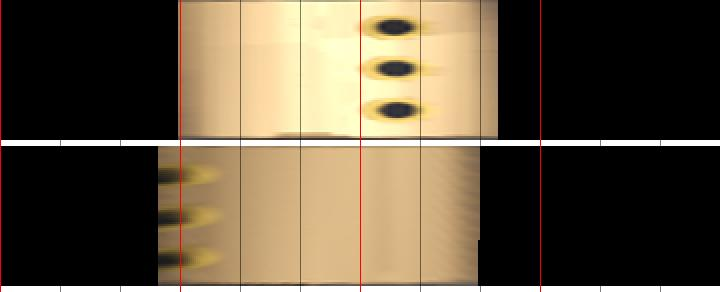

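D is now at +17.5° and C at about -94°. I'll finish D.

move_arm --moves '[-0.008, -0.001, -0.04, 0, 0.036, -0.008, -0.001, -0.08, 0, 0.036, -0.008, -0.001, -0.12, 0, 0.036, -0.008, -0.001, -0.145, 0, 0.036, -0.008, -0.001, -0.149, 0, 0.036, -0.008, -0.001, -0.151, 0, 0.036, -0.008, -0.001, -0.151, 0, 0.036]'

```text
clock: 6.1
tcp_pos: [0.55, 0.1323, 0.0507]
orientation: [0.003, -0.044, 0.999, 0.0]
wrist_force: [-0.4, -0.4, 21.5]
finger_gap: 0.036
grip_force: 10.4
```

move_arm --moves '[-0.004, -0.0004, 0, 0, 0.036, -0.009, -0.0008, 0, 0, 0.036, -0.013, -0.0012, 0, 0, 0.036, -0.013, -0.0012, 0, 0, 0.036, -0.013, -0.0012, 0, 0, 0.036]'

```text
clock: 6.52
tcp_pos: [0.5362, 0.1309, 0.0506]
orientation: [0.003, -0.044, 0.999, 0.0]
wrist_force: [-1.0, -1.1, 20.6]
finger_gap: 0.0359
grip_force: 10.6
```

move_arm --moves '[-0.013, -0.0012, 0.03, 0, 0.036, 0.01, -0.01, 0.07, 0, 0.036, 0.03, -0.03, 0.11, -0.1, 0.036, 0.05, -0.06, 0.14, -0.19, 0.036, 0.05, -0.1, 0.15, -0.19, 0.036, 0.05, -0.1, 0.15, -0.19, 0.036, 0.05, -0.1, 0.15, -0.19, 0.036]'

```text
clock: 7.1
tcp_pos: [0.5847, 0.0278, 0.198]
orientation: [-0.0, 0.053, 0.999, -0.0]
wrist_force: [-0.8, 0.7, -0.5]
finger_gap: 0.0361
grip_force: 0.0
```

```bash
python3 m2.py .538,.132 .593,.032 .57,-.071; python3 -c "
from h import *
s=env.get_state();print(s['orientation'])"
```

```text
clk 7.15 tcp [0.5835 0.0295 0.1968]
[0.5348 0.1294 0.1075] 0.284
  phi -8.9 score 236.3 vis -86 73
[ 0.594   0.0327 -0.1033] 0.36
  phi 38.0 score 0.5 vis -95 65
[ 0.5703 -0.071  -0.0862] 0.057
  phi -36.9 score 46.5 vis -93 67
[-1.23120461e-03  5.22233567e-02  9.98634647e-01  2.17492447e-04]
```

D is at about -9°, so I'll touch it up later. Next is C, rolled towards +x, letting the arm settle before contact.

move_arm --moves '[0.001, 0.004, -0.04, 0, 0.036, 0.001, 0.004, -0.08, 0, 0.036, 0.001, 0.004, -0.12, 0, 0.036, 0.001, 0.004, -0.14, 0, 0.036, 0.001, 0.004, -0.14, 0, 0.036, 0.001, 0.004, -0.144, 0, 0.036, 0.001, 0.004, -0.146, 0, 0.036, 0.001, 0.004, -0.147, 0, 0.036]'

```text
clock: 7.82
tcp_pos: [0.5859, 0.0352, 0.0522]
orientation: [0.001, 0.051, 0.999, 0.0]
wrist_force: [0.4, 0.4, -0.6]
finger_gap: 0.0358
grip_force: 0.0
```

move_arm --moves '[0.005, -0.0005, 0, 0, 0.036, 0.01, -0.001, 0, 0, 0.036, 0.016, -0.0016, 0, 0, 0.036, 0.022, -0.0022, 0, 0, 0.036, 0.028, -0.0028, 0, 0, 0.036, 0.032, -0.0033, 0, 0, 0.036, 0.0358, -0.0037, 0, 0, 0.036, 0.0358, -0.0037, 0, 0, 0.036, 0.0358, -0.0037, 0.0, 0, 0.036]'

```text
clock: 8.57
tcp_pos: [0.621, 0.031, 0.0511]
orientation: [-0.0, 0.051, 0.999, 0.0]
wrist_force: [-0.9, 0.2, 0.4]
finger_gap: 0.0359
grip_force: 0.0
```

move_arm --moves '[0, 0, 0.03, 0, 0.036, -0.02, 0.002, 0.07, 0, 0.036, -0.02, 0.002, 0.11, 0, 0.036, -0.02, 0.002, 0.15, 0, 0.036, -0.02, 0.002, 0.15, 0, 0.036, -0.02, 0.002, 0.15, 0, 0.036]'

```text
clock: 9.07
tcp_pos: [0.6027, 0.033, 0.2049]
orientation: [0.003, 0.051, 0.999, -0.0]
wrist_force: [0.5, -0.1, -0.7]
finger_gap: 0.036
grip_force: 0.0
```

```bash
sed -i 's/    return m\*t/    return cv2.morphologyEx(m,cv2.MORPH_CLOSE,np.ones((9,9)))*t/; s/\.175,0\]/.183,0]/g' hub.py; python3 m2.py .612,.032 .535,.131
```

```text
clk 9.1167 tcp [0.6013 0.0331 0.2024]
[ 0.5923  0.0328 -0.1033] 0.177
  phi nan score 0.0 vis -92 68
[0.5345 0.1315 0.0968] 0.039
  phi -9.6 score 322.7 vis -83 77m2.py:13: RuntimeWarning: invalid value encountered in scalar divide
  dc=np.clip(dd,0,None); print('  phi',round((ph*dc*w).sum()/(dc*w).sum(),1),'score',round(dd[i],1),'vis',ph[g.max(0)>0].min(),ph[g.max(0)>0].max())
```

That stroke didn't touch C, so I'll repeat it 2 mm lower.

move_arm --moves '[-0.016, 0.001, -0.04, 0, 0.036, -0.016, 0.001, -0.08, 0, 0.036, -0.016, 0.001, -0.12, 0, 0.036, -0.016, 0.001, -0.14, 0, 0.036, -0.016, 0.001, -0.142, 0, 0.036, -0.016, 0.001, -0.148, 0, 0.036, -0.016, 0.001, -0.15, 0, 0.036, -0.016, 0.001, -0.152, 0, 0.036, -0.016, 0.001, -0.152, 0, 0.036]'

```text
clock: 9.87
tcp_pos: [0.5867, 0.0339, 0.0511]
orientation: [0.002, 0.051, 0.999, -0.0]
wrist_force: [0.5, -0.4, -0.3]
finger_gap: 0.036
grip_force: 0.0
```

move_arm --moves '[0.005, -0.0005, 0, 0, 0.036, 0.01, -0.001, 0, 0, 0.036, 0.016, -0.0016, 0, 0, 0.036, 0.022, -0.0022, 0, 0, 0.036, 0.028, -0.0028, 0, 0, 0.036, 0.032, -0.0033, 0, 0, 0.036, 0.0358, -0.0037, 0, 0, 0.036, 0.0358, -0.0037, 0, 0, 0.036, 0.0358, -0.0037, 0.0, 0, 0.036]'

```text
clock: 10.62
tcp_pos: [0.623, 0.0303, 0.0507]
orientation: [0.002, 0.051, 0.999, 0.0]
wrist_force: [0.1, 0.4, 7.1]
finger_gap: 0.0363
grip_force: 3.3
```

move_arm --moves '[0, 0, 0.03, 0, 0.036, -0.02, 0.002, 0.07, 0, 0.036, -0.02, 0.002, 0.11, 0, 0.036, -0.02, 0.002, 0.15, 0, 0.036, -0.02, 0.002, 0.15, 0, 0.036, -0.02, 0.002, 0.15, 0, 0.036, -0.02, 0.002, 0.15, 0, 0.036]'

```text
clock: 11.2
tcp_pos: [0.6009, 0.0323, 0.1991]
orientation: [0.0, 0.051, 0.999, 0.0]
wrist_force: [-0.2, 0.2, -0.3]
finger_gap: 0.0356
grip_force: 0.0
```

```bash
python3 m2.py .612,.032 .535,.131 .57,-.071
```

```text
clk 11.25 tcp [0.6002 0.0324 0.1979]
[ 0.604   0.0316 -0.0918] 0.276
  phi -60.8 score 385.7 vis -94 66
[0.5346 0.131  0.0979] 0.034
  phi -9.3 score 324.4 vis -83 76
[ 0.5702 -0.0713 -0.0828] 0.05
  phi -56.2 score 19.8 vis -90 70
```

C is at about -61°. Next stroke, pressing slightly more firmly.

move_arm --moves '[-0.005, 0, -0.04, 0, 0.036, -0.005, 0, -0.08, 0, 0.036, -0.005, 0, -0.12, 0, 0.036, -0.005, 0, -0.14, 0, 0.036, -0.005, 0, -0.142, 0, 0.036, -0.005, 0, -0.148, 0, 0.036, -0.005, 0, -0.15, 0, 0.036, -0.005, 0, -0.151, 0, 0.036, -0.005, 0, -0.151, 0, 0.036]'

```text
clock: 12.0
tcp_pos: [0.598, 0.0321, 0.0507]
orientation: [0.002, 0.051, 0.999, -0.0]
wrist_force: [0.3, 0.2, 3.5]
finger_gap: 0.0358
grip_force: 1.7
```

move_arm --moves '[0.005, -0.0005, 0, 0, 0.036, 0.01, -0.001, 0, 0, 0.036, 0.016, -0.0016, 0, 0, 0.036, 0.022, -0.0022, 0, 0, 0.036, 0.028, -0.0028, 0, 0, 0.036, 0.032, -0.0033, 0, 0, 0.036, 0.0358, -0.0037, 0, 0, 0.036, 0.0358, -0.0037, 0, 0, 0.036, 0.0358, -0.0037, 0.0, 0, 0.036]'

```text
clock: 12.75
tcp_pos: [0.6342, 0.0284, 0.0509]
orientation: [0.003, 0.051, 0.999, -0.0]
wrist_force: [0.3, 0.2, 6.3]
finger_gap: 0.0361
grip_force: 3.3
```

move_arm --moves '[0, 0, 0.03, 0, 0.036, -0.04, 0.002, 0.07, 0, 0.036, -0.04, 0.002, 0.11, 0, 0.036, -0.04, 0.002, 0.15, 0, 0.036, -0.04, 0.002, 0.15, 0, 0.036, -0.04, 0.002, 0.15, 0, 0.036, -0.04, 0.002, 0.15, 0, 0.036]'

```text
clock: 13.33
tcp_pos: [0.5925, 0.0306, 0.1996]
orientation: [0.002, 0.051, 0.999, -0.0]
wrist_force: [-0.2, 0.7, -1.2]
finger_gap: 0.0358
grip_force: 0.0
```

```bash
python3 m2.py .62,.03 .57,-.071 .593,-.17
```

```text
clk 13.3833 tcp [0.5916 0.0306 0.198 ]
[ 0.6184  0.03   -0.1026] 0.123
  phi -23.7 score 346.3 vis -98 62
[ 0.5702 -0.0715 -0.0876] 0.053
  phi -38.4 score 22.3 vis -91 68
[ 0.597  -0.1018 -0.0846] 0.374
  phi -79.8 score 87.4 vis -96 63
```

View pics/cur.png

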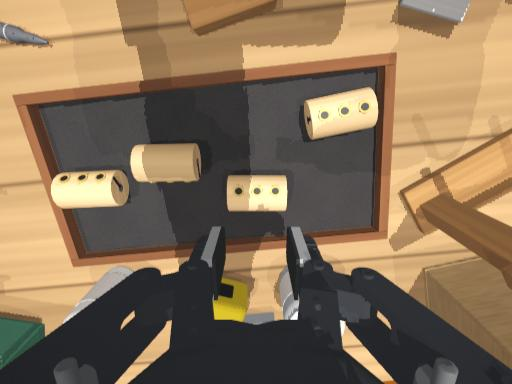

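This view (up = -x, right = +y) shows D at (340,110), C at (257,192) with its holes nearly up, B at (166,162) and A at (90,190), whose holes face -x. I'll finish C.

move_arm --moves '[0.022, 0, -0.04, 0, 0.036, 0.022, 0, -0.08, 0, 0.036, 0.022, 0, -0.12, 0, 0.036, 0.022, 0, -0.14, 0, 0.036, 0.022, 0, -0.142, 0, 0.036, 0.022, 0, -0.148, 0, 0.036, 0.022, 0, -0.15, 0, 0.036, 0.022, 0, -0.1505, 0, 0.036, 0.022, 0, -0.1505, 0, 0.036]'

```text
clock: 14.13
tcp_pos: [0.6169, 0.0302, 0.0506]
orientation: [0.004, 0.051, 0.999, -0.0]
wrist_force: [0.3, -0.3, 19.3]
finger_gap: 0.036
grip_force: 9.7
```

move_arm --moves '[0.005, -0.0005, 0, 0, 0.036, 0.01, -0.001, 0, 0, 0.036, 0.015, -0.0016, 0, 0, 0.036, 0.019, -0.002, 0, 0, 0.036, 0.019, -0.002, 0, 0, 0.036, 0.019, -0.002, 0.0, 0, 0.036]'

```text
clock: 14.63
tcp_pos: [0.6361, 0.0283, 0.0507]
orientation: [0.004, 0.051, 0.999, -0.0]
wrist_force: [0.5, 0.0, 18.5]
finger_gap: 0.0361
grip_force: 9.8
```

move_arm --moves '[0, 0, 0.03, 0, 0.036, -0.04, -0.03, 0.07, 0, 0.036, -0.05, -0.06, 0.11, 0, 0.036, -0.05, -0.1, 0.15, 0, 0.036, -0.05, -0.1, 0.15, 0, 0.036, -0.05, -0.1, 0.15, 0, 0.036, -0.05, -0.1, 0.15, 0, 0.036, -0.05, -0.1, 0.15, 0, 0.036]'

```text
clock: 15.3
tcp_pos: [0.5819, -0.0712, 0.196]
orientation: [-0.001, 0.051, 0.999, 0.001]
wrist_force: [-0.3, 0.8, -0.7]
finger_gap: 0.0357
grip_force: 0.0
```

```bash
sed -i 's/-\.2,0\]/-.215,0]/g' hub.py;  python3 m2.py .628,.029 .57,-.071 .593,-.17 .535,.131
```

```text
clk 15.35 tcp [ 0.5815 -0.0706  0.1954]
[ 0.623   0.0298 -0.0873] 0.028
  phi -12.8 score 380.8 vis -99 60
[ 0.5705 -0.071  -0.0726] 0.03
  phi 16.6 score 28.4 vis -92 68
[ 0.5932 -0.1696 -0.0612] 0.304
  phi -54.7 score 388.3 vis -97 63
[0.5346 0.1321 0.1003] 0.143
  phi -8.7 score 452.9 vis -88 70
```

View pics/unw2.png

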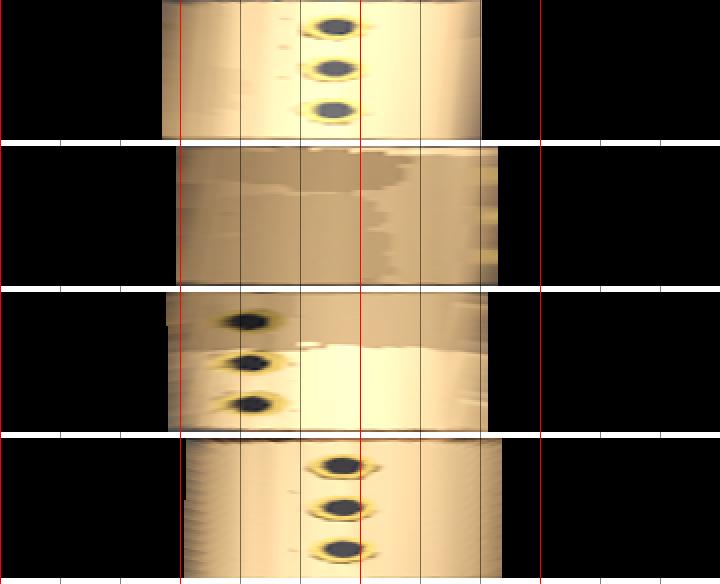

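Unwrapped angles are C -13°, B about +80°, A -55° and D -8.5°. I'll roll B towards -x.

move_arm --moves '[-0.004, -0.001, -0.04, 0, 0.036, -0.004, -0.001, -0.08, 0, 0.036, -0.004, -0.001, -0.12, 0, 0.036, -0.004, -0.001, -0.137, 0, 0.036, -0.004, -0.001, -0.139, 0, 0.036, -0.004, -0.001, -0.145, 0, 0.036, -0.004, -0.001, -0.147, 0, 0.036, -0.004, -0.001, -0.148, 0, 0.036, -0.004, -0.001, -0.148, 0, 0.036]'

```text
clock: 16.1
tcp_pos: [0.5798, -0.0719, 0.051]
orientation: [0.001, 0.05, 0.999, 0.0]
wrist_force: [0.1, -0.0, 0.8]
finger_gap: 0.0359
grip_force: 0.4
```

move_arm --moves '[-0.005, 0.0005, 0, 0, 0.036, -0.01, 0.001, 0, 0, 0.036, -0.016, 0.0013, 0, 0, 0.036, -0.022, 0.0018, 0, 0, 0.036, -0.028, 0.0023, 0, 0, 0.036, -0.032, 0.0026, 0, 0, 0.036, -0.0358, 0.0029, 0, 0, 0.036, -0.0358, 0.0029, 0, 0, 0.036, -0.0358, 0.0029, 0.0, 0, 0.036]'

```text
clock: 16.85
tcp_pos: [0.5425, -0.0694, 0.0505]
orientation: [0.0, 0.051, 0.999, 0.0]
wrist_force: [-0.4, 1.9, 5.8]
finger_gap: 0.036
grip_force: 2.9
```

move_arm --moves '[0, 0, 0.03, 0, 0.036, 0.03, 0, 0.07, 0, 0.036, 0.03, 0, 0.11, 0, 0.036, 0.03, 0, 0.15, 0, 0.036, 0.03, 0, 0.15, 0, 0.036, 0.03, 0, 0.15, 0, 0.036, 0.03, 0, 0.15, 0, 0.036]'

```text
clock: 17.43
tcp_pos: [0.5724, -0.0697, 0.1994]
orientation: [-0.0, 0.051, 0.999, -0.0]
wrist_force: [-0.9, 0.8, -2.0]
finger_gap: 0.0358
grip_force: 0.0
```

```bash
python3 m2.py .552,-.071 .593,-.17 .623,.03
```

```text
clk 17.4833 tcp [ 0.5717 -0.0694  0.1983]
[ 0.5493 -0.0695 -0.0944] 0.03
  phi 50.9 score 342.8 vis -90 70
[ 0.593  -0.1694 -0.061 ] 0.314
  phi -54.6 score 412.8 vis -98 62
[ 0.6221  0.0299 -0.1016] 0.013
  phi -11.1 score 383.0 vis -100 60
```

B is at +51° and the rolling is consistent. Second stroke.

move_arm --moves '[-0.0155, -0.001, -0.04, 0, 0.036, -0.0155, -0.001, -0.08, 0, 0.036, -0.0155, -0.001, -0.12, 0, 0.036, -0.0155, -0.001, -0.14, 0, 0.036, -0.0155, -0.001, -0.142, 0, 0.036, -0.0155, -0.001, -0.148, 0, 0.036, -0.0155, -0.001, -0.15, 0, 0.036, -0.0155, -0.001, -0.151, 0, 0.036, -0.0155, -0.001, -0.151, 0, 0.036]'

```text
clock: 18.23
tcp_pos: [0.5593, -0.0703, 0.0508]
orientation: [0.002, 0.051, 0.999, 0.0]
wrist_force: [-0.2, 1.9, 12.2]
finger_gap: 0.0363
grip_force: 5.9
```

move_arm --moves '[-0.005, 0.0005, 0, 0, 0.036, -0.01, 0.001, 0, 0, 0.036, -0.016, 0.0013, 0, 0, 0.036, -0.022, 0.0018, 0, 0, 0.036, -0.028, 0.0023, 0, 0, 0.036, -0.032, 0.0026, 0, 0, 0.036, -0.035, 0.0029, 0, 0, 0.036, -0.035, 0.0029, 0, 0, 0.036, -0.035, 0.0029, 0.0, 0, 0.036]'

```text
clock: 18.98
tcp_pos: [0.5229, -0.0673, 0.0501]
orientation: [0.001, 0.051, 0.999, 0.0]
wrist_force: [-1.6, 2.5, 10.5]
finger_gap: 0.0359
grip_force: 5.2
```

move_arm --moves '[0, 0, 0.03, 0, 0.036, 0.03, -0.03, 0.07, 0, 0.036, 0.06, -0.06, 0.11, 0, 0.036, 0.06, -0.1, 0.15, 0.03, 0.036, 0.06, -0.1, 0.15, 0.03, 0.036, 0.06, -0.1, 0.15, 0.03, 0.036, 0.06, -0.1, 0.15, 0.03, 0.036, 0.06, -0.1, 0.15, 0.03, 0.036]'

```text
clock: 19.65
tcp_pos: [0.5815, -0.1673, 0.1977]
orientation: [-0.001, 0.036, 0.999, 0.001]
wrist_force: [0.3, 0.1, -0.3]
finger_gap: 0.0356
grip_force: 0.0
```

```bash
python3 m2.py .532,-.069 .593,-.17
```

```text
clk 19.7 tcp [ 0.5809 -0.1666  0.197 ]
[ 0.5295 -0.0677 -0.0726] 0.018
  phi -6.0 score 366.5 vis -83 76
[ 0.5935 -0.1701 -0.0738] 0.049
  phi -56.8 score 347.6 vis -96 64
```

B is at -6°, to be touched up later. Now A towards +x.

move_arm --moves '[0.001, -0.003, -0.04, 0, 0.036, 0.001, -0.003, -0.08, 0, 0.036, 0.001, -0.003, -0.12, 0, 0.036, 0.001, -0.003, -0.139, 0, 0.036, 0.001, -0.003, -0.141, 0, 0.036, 0.001, -0.003, -0.147, 0, 0.036, 0.001, -0.003, -0.149, 0, 0.036, 0.001, -0.003, -0.15, 0, 0.036, 0.001, -0.003, -0.15, 0, 0.036]'

```text
clock: 20.45
tcp_pos: [0.5845, -0.17, 0.0506]
orientation: [0.001, 0.035, 0.999, -0.0]
wrist_force: [-0.2, 1.6, 1.1]
finger_gap: 0.036
grip_force: 1.0
```

move_arm --moves '[0.005, -0.0004, 0, 0, 0.036, 0.01, -0.0007, 0, 0, 0.036, 0.016, -0.0012, 0, 0, 0.036, 0.022, -0.0016, 0, 0, 0.036, 0.028, -0.002, 0, 0, 0.036, 0.033, -0.0024, 0, 0, 0.036, 0.037, -0.0027, 0, 0, 0.036, 0.037, -0.0027, 0, 0, 0.036, 0.037, -0.0027, 0.0, 0, 0.036]'

```text
clock: 21.2
tcp_pos: [0.6224, -0.1729, 0.0509]
orientation: [0.002, 0.035, 0.999, 0.0]
wrist_force: [1.0, 4.8, 5.9]
finger_gap: 0.0363
grip_force: 3.0
```

move_arm --moves '[0, 0, 0.03, 0, 0.036, -0.03, 0.03, 0.07, 0, 0.036, -0.06, 0.06, 0.11, 0, 0.036, -0.095, 0.1, 0.15, 0.0, 0.036, -0.095, 0.1, 0.15, 0.0, 0.036, -0.095, 0.1, 0.15, 0.0, 0.036, -0.095, 0.1, 0.15, 0.0, 0.036, -0.095, 0.1, 0.15, 0.0, 0.036]'

```text
clock: 21.87
tcp_pos: [0.5263, -0.0735, 0.2002]
orientation: [0.002, 0.036, 0.999, -0.001]
wrist_force: [-0.1, 0.5, -0.4]
finger_gap: 0.0362
grip_force: 0.0
```

```bash
python3 m2.py .532,-.069 .613,-.17 .622,.03 .5346,.132
```

```text
clk 21.9167 tcp [ 0.5262 -0.0739  0.1989]
[ 0.5293 -0.0677 -0.0714] 0.009
  phi -5.3 score 418.2 vis -94 66
[ 0.6092 -0.1723 -0.0489] 0.311
  phi -9.4 score 302.6 vis -108 52
[ 0.6228  0.0301 -0.1022] 0.079
  phi -12.1 score 428.8 vis -107 53
[0.5348 0.129  0.1054] 0.165
  phi -8.7 score 307.3 vis -98 61
```

Remaining touch-ups are all small rolls towards +x: B 5°, A about 9°, C 12° and D 9°. B first.

move_arm --moves '[0.001, 0.005, -0.04, 0, 0.036, 0.001, 0.005, -0.08, 0, 0.036, 0.001, 0.005, -0.12, 0, 0.036, 0.001, 0.005, -0.141, 0, 0.036, 0.001, 0.005, -0.143, 0, 0.036, 0.001, 0.005, -0.144, 0, 0.036, 0.001, 0.005, -0.149, 0, 0.036, 0.001, 0.005, -0.151, 0, 0.036, 0.001, 0.005, -0.152, 0, 0.036, 0.001, 0.005, -0.152, 0, 0.036]'

```text
clock: 22.75
tcp_pos: [0.5316, -0.0697, 0.0506]
orientation: [0.005, 0.036, 0.999, -0.001]
wrist_force: [-0.3, 2.7, 22.6]
finger_gap: 0.0358
grip_force: 11.1
```

move_arm --moves '[0.002, -0.0001, 0, 0, 0.036, 0.0036, -0.0003, 0, 0, 0.036, 0.0036, -0.0003, 0, 0, 0.036, 0.0036, -0.0003, 0, 0, 0.036, 0.0036, -0.0003, 0.03, 0, 0.036, 0.03, -0.03, 0.07, 0, 0.036, 0.06, -0.06, 0.11, 0, 0.036, 0.08, -0.103, 0.15, 0.0, 0.036, 0.08, -0.103, 0.15, 0.0, 0.036, 0.08, -0.103, 0.15, 0.0, 0.036, 0.08, -0.103, 0.15, 0.0, 0.036, 0.08, -0.103, 0.15, 0.0, 0.036]'

```text
clock: 23.75
tcp_pos: [0.6063, -0.1721, 0.1957]
orientation: [-0.001, 0.037, 0.999, 0.0]
wrist_force: [-0.1, -0.2, -0.3]
finger_gap: 0.0361
grip_force: 0.0
```

```bash
python3 m2.py .532,-.069 .61,-.172
```

```text
clk 23.8 tcp [ 0.6054 -0.171   0.1949]
[ 0.5273 -0.0673 -0.072 ] 0.024
  phi -12.3 score 391.5 vis -78 81
[ 0.6091 -0.172  -0.0537] 0.049
  phi -12.9 score 361.2 vis -94 65
```

B went the wrong way. Comparing all the strokes, each press and lift leaves a bias of about -3 mm in x, so I'll allow for it. A is next.

move_arm --moves '[-0.004, -0.001, -0.04, 0, 0.036, -0.004, -0.001, -0.08, 0, 0.036, -0.004, -0.001, -0.12, 0, 0.036, -0.004, -0.001, -0.138, 0, 0.036, -0.004, -0.001, -0.14, 0, 0.036, -0.004, -0.001, -0.142, 0, 0.036, -0.004, -0.001, -0.146, 0, 0.036, -0.004, -0.001, -0.147, 0, 0.036, -0.004, -0.001, -0.147, 0, 0.036]'

```text
clock: 24.55
tcp_pos: [0.6031, -0.1717, 0.051]
orientation: [0.001, 0.035, 0.999, 0.0]
wrist_force: [-0.4, 0.7, 1.2]
finger_gap: 0.0362
grip_force: 0.5
```

move_arm --moves '[0.005, -0.0003, 0, 0, 0.036, 0.01, -0.0005, 0, 0, 0.036, 0.016, -0.0008, 0, 0, 0.036, 0.016, -0.0008, 0, 0, 0.036, 0.016, -0.0008, 0, 0, 0.036]'

```text
clock: 24.97
tcp_pos: [0.6201, -0.1729, 0.0509]
orientation: [0.001, 0.036, 0.999, 0.0]
wrist_force: [-0.2, 3.4, 7.6]
finger_gap: 0.0363
grip_force: 3.5
```

move_arm --moves '[0, 0, 0.005, 0, 0.036, 0, 0, 0.03, 0, 0.036, -0.04, 0.05, 0.11, 0, 0.036, -0.09, 0.103, 0.15, 0.0, 0.036, -0.09, 0.103, 0.15, 0.0, 0.036, -0.09, 0.103, 0.15, 0.0, 0.036, -0.09, 0.103, 0.15, 0.0, 0.036, -0.09, 0.103, 0.15, 0.0, 0.036]'

```text
clock: 25.63
tcp_pos: [0.528, -0.0688, 0.2033]
orientation: [0.002, 0.035, 0.999, -0.001]
wrist_force: [0.1, 0.7, -0.7]
finger_gap: 0.0358
grip_force: 0.0
```

```bash
python3 m2.py .528,-.068 .613,-.172
```

```text
clk 25.6833 tcp [ 0.5288 -0.0699  0.2015]
[ 0.5278 -0.0679 -0.0704] 0.013
  phi -12.8 score 367.6 vis -94 66
[ 0.619  -0.1733 -0.0657] 0.448
  phi 17.5 score 379.0 vis -109 51
```

A overshot with the slower lift, so the bias came from fast lifting. From here I'll lift slowly and assume half-ratio rolling. B: +4.9 mm.

move_arm --moves '[-0.0055, 0.002, -0.04, 0, 0.036, -0.0055, 0.002, -0.08, 0, 0.036, -0.0055, 0.002, -0.12, 0, 0.036, -0.0055, 0.002, -0.141, 0, 0.036, -0.0055, 0.002, -0.143, 0, 0.036, -0.0055, 0.002, -0.145, 0, 0.036, -0.0055, 0.002, -0.149, 0, 0.036, -0.0055, 0.002, -0.15, 0, 0.036, -0.0055, 0.002, -0.15, 0, 0.036]'

```text
clock: 26.43
tcp_pos: [0.5251, -0.0692, 0.0509]
orientation: [0.002, 0.036, 0.999, -0.0]
wrist_force: [0.5, 0.7, 5.7]
finger_gap: 0.0364
grip_force: 2.7
```

move_arm --moves '[0.004, -0.0003, 0, 0, 0.036, 0.009, -0.0006, 0, 0, 0.036, 0.009, -0.0006, 0, 0, 0.036, 0.009, -0.0006, 0, 0, 0.036]'

```text
clock: 26.77
tcp_pos: [0.5338, -0.0698, 0.0509]
orientation: [0.002, 0.036, 0.999, -0.001]
wrist_force: [-0.0, -1.5, 7.0]
finger_gap: 0.0354
grip_force: 3.5
```

move_arm --moves '[0, 0, 0.003, 0, 0.036, 0, 0, 0.006, 0, 0.036, 0, 0, 0.03, 0, 0.036, 0.06, -0.05, 0.09, 0, 0.036, 0.06, -0.05, 0.15, 0.0, 0.036, 0.06, -0.05, 0.15, 0.0, 0.036, 0.06, -0.05, 0.15, 0.0, 0.036, 0.06, -0.05, 0.15, 0.0, 0.036]'

```text
clock: 27.43
tcp_pos: [0.5958, -0.1212, 0.2053]
orientation: [0.005, 0.037, 0.999, -0.002]
wrist_force: [0.5, 0.0, -0.0]
finger_gap: 0.0359
grip_force: 0.0
```

```bash
python3 m2.py .532,-.068 .616,-.172 .622,.03
```

```text
clk 27.4833 tcp [ 0.5939 -0.12    0.2023]
[ 0.5325 -0.0682 -0.0844] 0.024
  phi 3.0 score 391.5 vis -82 78
[ 0.6186 -0.1723 -0.0555] 0.056
  phi 13.4 score 444.3 vis -98 62
[ 0.6223  0.0303 -0.0997] 0.026
  phi -12.1 score 438.4 vis -95 64
```

B is at +3°. A needs -13°.

move_arm --moves '[0.026, -0.0525, -0.04, 0, 0.036, 0.026, -0.0525, -0.08, 0, 0.036, 0.026, -0.0525, -0.12, 0, 0.036, 0.026, -0.0525, -0.141, 0, 0.036, 0.026, -0.0525, -0.143, 0, 0.036, 0.026, -0.0525, -0.145, 0, 0.036, 0.026, -0.0525, -0.149, 0, 0.036, 0.026, -0.0525, -0.15, 0, 0.036, 0.026, -0.0525, -0.15, 0, 0.036]'

```text
clock: 28.23
tcp_pos: [0.6183, -0.1705, 0.0509]
orientation: [0.001, 0.036, 0.999, 0.0]
wrist_force: [0.3, 1.4, 6.9]
finger_gap: 0.0361
grip_force: 3.6
```

move_arm --moves '[-0.004, 0.0003, 0, 0, 0.036, -0.0098, 0.0006, 0, 0, 0.036, -0.0098, 0.0006, 0, 0, 0.036, -0.0098, 0.0006, 0, 0, 0.036]'

```text
clock: 28.57
tcp_pos: [0.6079, -0.17, 0.0508]
orientation: [0.001, 0.036, 0.999, 0.0]
wrist_force: [-0.2, -0.4, 6.2]
finger_gap: 0.0362
grip_force: 3.4
```

move_arm --moves '[0, 0, 0.003, 0, 0.036, 0, 0, 0.006, 0, 0.036, 0, 0, 0.03, 0, 0.036, 0, 0.05, 0.09, 0, 0.036, -0.004, 0.1, 0.15, 0.0, 0.036, -0.004, 0.15, 0.15, 0.0, 0.036, -0.004, 0.2, 0.15, 0.0, 0.036, -0.004, 0.2, 0.15, -0.04, 0.036, -0.004, 0.2, 0.15, -0.04, 0.036, -0.004, 0.2, 0.15, -0.04, 0.036]'

```text
clock: 29.4
tcp_pos: [0.6039, 0.0352, 0.2022]
orientation: [0.001, 0.053, 0.999, 0.001]
wrist_force: [0.2, -0.4, 0.2]
finger_gap: 0.036
grip_force: 0.0
```

```bash
python3 m2.py .613,-.172 .622,.03
```

```text
clk 29.45 tcp [0.6039 0.0327 0.201 ]
[ 0.6163 -0.1502 -0.0413] 0.204
  phi 0.1 score 282.5 vis -96 62
[ 0.6226  0.0293 -0.1049] 0.022
  phi -12.4 score 297.2 vis -97 63
```

move_arm --moves '[0.0142, -0.003, -0.04, 0, 0.036, 0.0142, -0.003, -0.08, 0, 0.036, 0.0142, -0.003, -0.12, 0, 0.036, 0.0142, -0.003, -0.141, 0, 0.036, 0.0142, -0.003, -0.143, 0, 0.036, 0.0142, -0.003, -0.145, 0, 0.036, 0.0142, -0.003, -0.149, 0, 0.036, 0.0142, -0.003, -0.15, 0, 0.036, 0.0142, -0.003, -0.15, 0, 0.036]'

```text
clock: 30.2
tcp_pos: [0.6193, 0.0255, 0.051]
orientation: [0.001, 0.056, 0.998, -0.0]
wrist_force: [0.1, -2.1, 1.9]
finger_gap: 0.0357
grip_force: 0.9
```

move_arm --moves '[0.004, -0.0004, 0, 0, 0.036, 0.0092, -0.0009, 0, 0, 0.036, 0.0092, -0.0009, 0, 0, 0.036, 0.0092, -0.0009, 0, 0, 0.036]'

```text
clock: 30.53
tcp_pos: [0.629, 0.0246, 0.0509]
orientation: [0.001, 0.056, 0.998, -0.001]
wrist_force: [-0.4, -3.7, 7.0]
finger_gap: 0.0361
grip_force: 3.4
```

move_arm --moves '[0, 0, 0.003, 0, 0.036, 0, 0, 0.006, 0, 0.036, 0, 0, 0.03, 0, 0.036, -0.04, 0.05, 0.09, 0.05, 0.036, -0.07, 0.1, 0.15, 0.15, 0.036, -0.1, 0.1, 0.15, 0.2, 0.036, -0.1, 0.1, 0.15, 0.2, 0.036, -0.1, 0.1, 0.15, 0.2, 0.036, -0.1, 0.1, 0.15, 0.2, 0.036, -0.1, 0.1, 0.15, 0.2, 0.036]'

```text
clock: 31.37
tcp_pos: [0.5276, 0.1262, 0.2004]
orientation: [0.001, -0.045, 0.999, 0.0]
wrist_force: [-0.0, -0.2, 0.4]
finger_gap: 0.0362
grip_force: 0.0
```

```bash
python3 m2.py .535,.131 .627,.029; python3 -c "
from h import *
s=env.get_state();print(s['orientation'])"
```

```text
clk 31.4167 tcp [0.5277 0.1256 0.1993]
[0.5347 0.1308 0.0905] 0.011
  phi -8.6 score 352.4 vis -95 65
[ 0.6279  0.0286 -0.1057] 0.111
  phi 2.7 score 330.3 vis -111 50
[ 1.27126057e-04 -4.43352434e-02  9.99016701e-01 -2.19149550e-05]
```

move_arm --moves '[0.004, 0.005, -0.04, 0, 0.036, 0.004, 0.005, -0.08, 0, 0.036, 0.004, 0.005, -0.12, 0, 0.036, 0.004, 0.005, -0.141, 0, 0.036, 0.004, 0.005, -0.143, 0, 0.036, 0.004, 0.005, -0.145, 0, 0.036, 0.004, 0.005, -0.149, 0, 0.036, 0.004, 0.005, -0.15, 0, 0.036, 0.004, 0.005, -0.15, 0, 0.036]'

```text
clock: 32.17
tcp_pos: [0.5339, 0.1298, 0.0508]
orientation: [0.002, -0.043, 0.999, -0.0]
wrist_force: [0.4, -0.9, 6.8]
finger_gap: 0.0362
grip_force: 3.4
```

move_arm --moves '[0.003, 0.0003, 0, 0, 0.036, 0.0062, 0.0006, 0, 0, 0.036, 0.0062, 0.0006, 0, 0, 0.036, 0.0062, 0.0006, 0, 0, 0.036]'

```text
clock: 32.5
tcp_pos: [0.54, 0.1304, 0.0509]
orientation: [0.002, -0.043, 0.999, -0.0]
wrist_force: [0.6, -0.6, 6.1]
finger_gap: 0.036
grip_force: 3.5
```

move_arm --moves '[0, 0, 0.003, 0, 0.036, 0, 0, 0.006, 0, 0.036, 0, 0, 0.03, 0, 0.036, 0.02, -0.04, 0.09, -0.1, 0.036, 0.05, -0.08, 0.15, -0.15, 0.036, 0.05, -0.12, 0.19, -0.15, 0.036, 0.05, -0.14, 0.23, -0.15, 0.036, 0.05, -0.14, 0.25, -0.15, 0.036, 0.05, -0.14, 0.25, -0.15, 0.036, 0.05, -0.14, 0.25, -0.15, 0.036, 0.05, -0.14, 0.25, -0.15, 0.036]'

```text
clock: 33.42
tcp_pos: [0.5899, -0.0115, 0.3044]
orientation: [0.004, 0.032, 0.999, -0.001]
wrist_force: [0.4, 0.3, -0.1]
finger_gap: 0.0358
grip_force: 0.0
```

```bash
python3 m2.py .538,.131 .627,.029 .5325,-.068 .613,-.17
```

```text
clk 33.4667 tcp [ 0.5889 -0.0103  0.3017]
[0.539  0.1323 0.0943] 0.045
  phi 4.6 score 446.8 vis -86 75
[ 0.6279  0.0295 -0.1026] 0.026
  phi 2.3 score 468.5 vis -96 66
[ 0.5276 -0.0672 -0.0948] 0.069
  phi -11.5 score 355.8 vis -84 78
[ 0.6258 -0.1737 -0.2388] 1.0
  phi 23.9 score 16.5 vis -101 61
```

View pics/unw2.png

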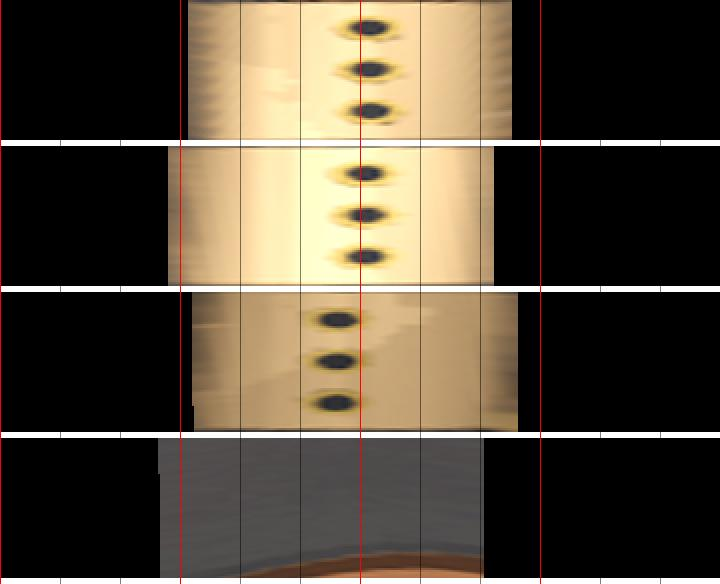

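D is at +4.6° and C at +2.3°. B has shifted back to -11.5°, and A is no longer where it was. I'll locate the hub blobs numerically.

```bash
cat > blobs.py <<'E'
from hub import *
im=cv2.imread('pics/cur.png')[:,:,::-1]; wr=cam('wrist')
hsv=cv2.cvtColor(wr['pixels'],cv2.COLOR_RGB2HSV); m=mask(wr)
n,l,st,ce=cv2.connectedComponentsWithStats(m)
for i in range(1,n):
    if st[i,4]>60: print(st[i],ce[i].round(),atz(wr,ce[i],.03).round(3))
E
python3 blobs.py; python3 m2.py .538,.131 .627,.029 .53,-.068 .61,-.15
```

```text
[ 321   99   55   38 1655] [348. 117.] [0.538 0.131 0.03 ]
[ 151  102   88   60 3098] [195. 131.] [ 0.544 -0.096  0.03 ]
[ 259  164   47   30 1306] [282. 179.] [0.626 0.03  0.03 ]
clk 33.5667 tcp [ 0.5871 -0.0088  0.2985]
[0.5389 0.1324 0.101 ] 0.051
  phi 5.1 score 454.4 vis -86 75
[ 0.628   0.0293 -0.104 ] 0.036
  phi 2.1 score 467.5 vis -96 66
[ 0.5255 -0.0672 -0.0661] 0.086
  phi -18.8 score 367.8 vis -83 78
[ 0.6233 -0.1576 -0.2379] 1.0
  phi -60.9 score 1.3 vis -100 61
```

Run:
```python
from h import *
im=cv2.imread('pics/cur.png')
a=cv2.resize(im[80:240,100:400],None,fx=2.6,fy=2.6,interpolation=cv2.INTER_CUBIC); cv2.imwrite('pics/c1.png',a)
```

```text
(no output)
```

View pics/c1.png

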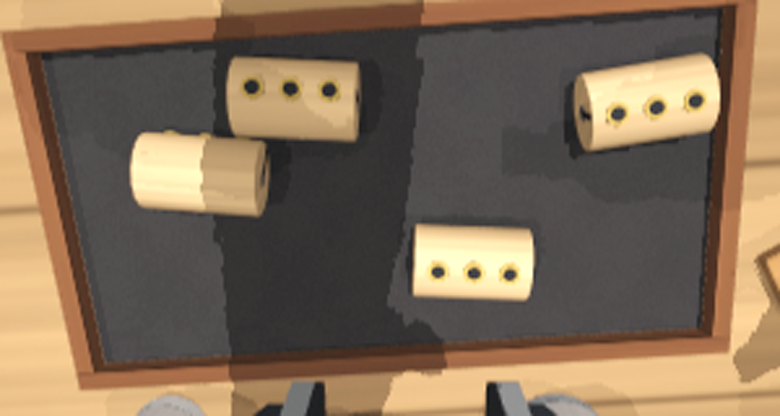

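Hub A was knocked. It's now at crop (200,175), touching B at (295,100), with its holes towards -x. I'll refit it and roll it back to +x.

```bash
python3 - <<'E'
from h import *
w=cam('wrist'); print(atz(w,(177,147),.03))
E
python3 m2.py .565,-.125 .525,-.067; python3 blobs.py
```

```text
[ 0.5622149  -0.12422917  0.03      ]
clk 33.6667 tcp [ 0.5866 -0.0082  0.2978]
[ 0.5639 -0.1266 -0.1555] 0.085
  phi 75.1 score 0.7 vis -91 71
[ 0.5247 -0.0671 -0.0592] 0.082
  phi -22.3 score 372.8 vis -83 78
[ 320  102   55   39 1661] [347. 121.] [0.538 0.131 0.03 ]
[ 149  104   89   61 3103] [193. 134.] [ 0.543 -0.096  0.03 ]
[ 257  168   48   30 1323] [281. 182.] [0.626 0.03  0.03 ]
```

move_arm --moves '[-0.02, -0.04, -0.04, -0.05, 0.036, -0.033, -0.08, -0.08, -0.05, 0.036, -0.033, -0.124, -0.12, -0.05, 0.036, -0.033, -0.124, -0.16, -0.05, 0.036, -0.033, -0.124, -0.2, -0.05, 0.036, -0.033, -0.124, -0.24, -0.05, 0.036, -0.033, -0.124, -0.244, -0.05, 0.036, -0.033, -0.124, -0.245, -0.05, 0.036, -0.033, -0.124, -0.249, -0.05, 0.036, -0.033, -0.124, -0.25, -0.05, 0.036, -0.033, -0.124, -0.25, -0.05, 0.036]'

```text
clock: 34.63
tcp_pos: [0.5552, -0.1326, 0.0506]
orientation: [0.001, 0.055, 0.998, -0.0]
wrist_force: [-1.0, -0.4, 7.5]
finger_gap: 0.0361
grip_force: 3.8
```

move_arm --moves '[0.005, -0.0005, 0, 0, 0.036, 0.01, -0.001, 0, 0, 0.036, 0.016, -0.0018, 0, 0, 0.036, 0.022, -0.0025, 0, 0, 0.036, 0.028, -0.0032, 0, 0, 0.036, 0.033, -0.0038, 0, 0, 0.036, 0.0357, -0.0043, 0, 0, 0.036, 0.0357, -0.0043, 0, 0, 0.036, 0.0357, -0.0043, 0.003, 0, 0.036, 0.0357, -0.0043, 0.006, 0, 0.036, 0.0357, -0.0043, 0.02, 0, 0.036]'

```text
clock: 35.55
tcp_pos: [0.5878, -0.1356, 0.0671]
orientation: [-0.003, 0.055, 0.998, 0.001]
wrist_force: [-0.6, 0.2, 0.3]
finger_gap: 0.0359
grip_force: 0.0
```

move_arm --moves '[0, 0.05, 0.04, 0, 0.036, 0, 0.1, 0.09, 0, 0.036, 0, 0.1, 0.13, 0, 0.036, 0, 0.1, 0.13, 0, 0.036, 0, 0.1, 0.13, 0, 0.036, 0, 0.1, 0.13, 0, 0.036]'

```text
clock: 36.05
tcp_pos: [0.5914, -0.0357, 0.2023]
orientation: [0.002, 0.054, 0.999, -0.0]
wrist_force: [0.5, -0.6, 0.0]
finger_gap: 0.0357
grip_force: 0.0
```

```bash
python3 blobs.py; python3 m2.py .582,-.129 .525,-.067
```

```text
[ 359   84   73   54 2860] [395. 111.] [0.538 0.127 0.03 ]
[ 186   96   66   41 2454] [220. 117.] [ 0.524 -0.067  0.03 ]
[ 141  153   68   40 2166] [178. 172.] [ 0.581 -0.125  0.03 ]
[ 280  176   64   37 1962] [313. 195.] [0.626 0.031 0.03 ]
[302 220 119  13 135] [360. 226.] [0.674 0.089 0.03 ]
[136 243  49   6  63] [159. 246.] [ 0.674 -0.169  0.03 ]
clk 36.15 tcp [ 0.5895 -0.0367  0.1988]
[ 0.5829 -0.1294 -0.1383] 0.094
  phi -75.9 score 333.0 vis -95 65
[ 0.5243 -0.0669 -0.1079] 0.067
  phi -22.3 score 397.1 vis -82 77
```

move_arm --moves '[-0.0165, -0.04, -0.04, 0, 0.036, -0.0165, -0.08, -0.08, 0, 0.036, -0.0165, -0.0945, -0.12, 0, 0.036, -0.0165, -0.0945, -0.14, 0, 0.036, -0.0165, -0.0945, -0.144, 0, 0.036, -0.0165, -0.0945, -0.145, 0, 0.036, -0.0165, -0.0945, -0.149, 0, 0.036, -0.0165, -0.0945, -0.15, 0, 0.036, -0.0165, -0.0945, -0.15, 0, 0.036]'

```text
clock: 36.9
tcp_pos: [0.5741, -0.1322, 0.0504]
orientation: [0.0, 0.056, 0.998, -0.001]
wrist_force: [-1.0, -1.8, 3.3]
finger_gap: 0.0359
grip_force: 1.6
```

move_arm --moves '[0.005, -0.0005, 0, 0, 0.036, 0.01, -0.001, 0, 0, 0.036, 0.016, -0.0018, 0, 0, 0.036, 0.022, -0.0025, 0, 0, 0.036, 0.028, -0.0032, 0, 0, 0.036, 0.033, -0.0038, 0, 0, 0.036, 0.0357, -0.0043, 0, 0, 0.036, 0.0357, -0.0043, 0, 0, 0.036, 0.0357, -0.0043, 0.003, 0, 0.036, 0.0357, -0.0043, 0.006, 0, 0.036, 0.0357, -0.0043, 0.02, 0, 0.036]'

```text
clock: 37.82
tcp_pos: [0.6074, -0.1347, 0.0676]
orientation: [-0.003, 0.056, 0.998, 0.001]
wrist_force: [0.2, 1.3, 0.4]
finger_gap: 0.0362
grip_force: 0.0
```

move_arm --moves '[-0.015, 0.002, 0, 0, 0.036, -0.015, 0.002, 0, 0, 0.036, -0.015, 0.002, -0.014, 0, 0.036, -0.015, 0.002, -0.015, 0, 0.036, -0.015, 0.002, -0.019, 0, 0.036, -0.015, 0.002, -0.02, 0, 0.036, -0.015, 0.002, -0.02, 0, 0.036, -0.01, 0.0015, -0.02, 0, 0.036, -0.005, 0.001, -0.02, 0, 0.036, 0, 0.0005, -0.02, 0, 0.036, 0.005, 0, -0.02, 0, 0.036, 0.005, 0, -0.02, 0, 0.036]'

```text
clock: 38.82
tcp_pos: [0.6166, -0.1365, 0.0509]
orientation: [0.001, 0.056, 0.998, -0.0]
wrist_force: [0.3, -0.3, 6.7]
finger_gap: 0.0365
grip_force: 3.7
```

move_arm --moves '[0, 0, 0, 0, 0.036, 0, 0, 0.003, 0, 0.036, 0, 0, 0.006, 0, 0.036, 0, 0, 0.03, 0, 0.036, -0.035, 0.05, 0.08, 0, 0.036, -0.07, 0.065, 0.12, 0, 0.036, -0.07, 0.065, 0.15, 0, 0.036, -0.07, 0.065, 0.15, 0, 0.036, -0.07, 0.065, 0.15, 0, 0.036, -0.07, 0.065, 0.15, 0, 0.036]'

```text
clock: 39.65
tcp_pos: [0.5451, -0.0706, 0.202]
orientation: [0.002, 0.055, 0.998, -0.0]
wrist_force: [-0.2, -0.1, -0.7]
finger_gap: 0.036
grip_force: 0.0
```

```bash
python3 blobs.py; python3 m2.py .61,-.132 .525,-.067
```

```text
[ 387  124   71   49 2556] [422. 148.] [0.538 0.124 0.03 ]
[ 224  135   64   38 2335] [256. 154.] [ 0.523 -0.066  0.03 ]
[ 309  208   65   36 1935] [342. 226.] [0.625 0.031 0.03 ]
[ 181  211   60   37 1626] [210. 227.] [ 0.608 -0.134  0.03 ]
clk 39.75 tcp [ 0.5443 -0.0709  0.1991]
[ 0.6147 -0.1336 -0.141 ] 0.241
  phi 10.7 score 142.2 vis -106 54
[ 0.5242 -0.067  -0.0857] 0.028
  phi -22.3 score 375.4 vis -90 70
```

A is roughly up. Now B by +22°.

move_arm --moves '[-0.026, 0.003, -0.04, 0, 0.036, -0.026, 0.003, -0.08, 0, 0.036, -0.026, 0.003, -0.12, 0, 0.036, -0.026, 0.003, -0.14, 0, 0.036, -0.026, 0.003, -0.144, 0, 0.036, -0.026, 0.003, -0.145, 0, 0.036, -0.026, 0.003, -0.149, 0, 0.036, -0.026, 0.003, -0.15, 0, 0.036, -0.026, 0.003, -0.15, 0, 0.036]'

```text
clock: 40.5
tcp_pos: [0.5203, -0.0684, 0.0509]
orientation: [0.001, 0.056, 0.998, -0.0]
wrist_force: [-0.3, 1.4, 4.8]
finger_gap: 0.0355
grip_force: 2.2
```

move_arm --moves '[0.005, -0.0005, 0, 0, 0.036, 0.01, -0.001, 0, 0, 0.036, 0.014, -0.0012, 0, 0, 0.036, 0.0165, -0.0014, 0, 0, 0.036, 0.0165, -0.0014, 0, 0, 0.036, 0.0165, -0.0014, 0, 0, 0.036, 0.0165, -0.0014, 0.003, 0, 0.036, 0.0165, -0.0014, 0.006, 0, 0.036, 0.0165, -0.0014, 0.02, 0, 0.036]'

```text
clock: 41.25
tcp_pos: [0.5333, -0.069, 0.0681]
orientation: [-0.002, 0.056, 0.998, 0.001]
wrist_force: [0.2, -0.4, -0.4]
finger_gap: 0.0357
grip_force: 0.0
```

move_arm --moves '[0.03, -0.03, 0.04, 0, 0.036, 0.06, -0.06, 0.09, 0, 0.036, 0.06, -0.06, 0.13, 0, 0.036, 0.06, -0.06, 0.13, 0, 0.036, 0.06, -0.06, 0.13, 0, 0.036, 0.06, -0.06, 0.13, 0, 0.036]'

```text
clock: 41.75
tcp_pos: [0.5967, -0.1305, 0.202]
orientation: [0.002, 0.056, 0.998, -0.001]
wrist_force: [-0.3, 0.8, 0.2]
finger_gap: 0.0361
grip_force: 0.0
```

```bash
python3 m2.py .61,-.132 .533,-.067 .628,.03
```

```text
clk 41.8 tcp [ 0.5952 -0.1296  0.2   ]
[ 0.6143 -0.1334 -0.1169] 0.023
  phi 11.6 score 414.2 vis -97 63
[ 0.5343 -0.068  -0.1043] 0.02
  phi 8.5 score 456.1 vis -81 78
[ 0.6275  0.0297 -0.1099] 0.025
  phi 2.7 score 498.0 vis -96 63
```

Now the fine trims towards -x: A -11.6°, B -8.5° and D -5°.

move_arm --moves '[0.022, -0.0035, -0.04, 0, 0.036, 0.022, -0.0035, -0.08, 0, 0.036, 0.022, -0.0035, -0.12, 0, 0.036, 0.022, -0.0035, -0.14, 0, 0.036, 0.022, -0.0035, -0.144, 0, 0.036, 0.022, -0.0035, -0.145, 0, 0.036, 0.022, -0.0035, -0.149, 0, 0.036, 0.022, -0.0035, -0.15, 0, 0.036, 0.022, -0.0035, -0.15, 0, 0.036]'

```text
clock: 42.55
tcp_pos: [0.6177, -0.1323, 0.0509]
orientation: [0.001, 0.056, 0.998, 0.0]
wrist_force: [0.2, 2.1, 5.4]
finger_gap: 0.0358
grip_force: 2.9
```

move_arm --moves '[-0.004, 0.0005, 0, 0, 0.036, -0.008, 0.001, 0, 0, 0.036, -0.008, 0.001, 0, 0, 0.036, -0.008, 0.001, 0, 0, 0.036, -0.008, 0.001, 0.003, 0, 0.036, -0.008, 0.001, 0.006, 0, 0.036, -0.008, 0.001, 0.02, 0, 0.036, -0.04, 0.03, 0.06, 0, 0.036, -0.07, 0.06, 0.1, 0, 0.036, -0.07, 0.06, 0.15, 0, 0.036, -0.07, 0.06, 0.15, 0, 0.036]'

```text
clock: 43.47
tcp_pos: [0.5447, -0.0715, 0.2011]
orientation: [-0.001, 0.056, 0.998, 0.0]
wrist_force: [1.8, -0.4, 0.6]
finger_gap: 0.0358
grip_force: 0.0
```

```bash
python3 m2.py .61,-.132 .534,-.067 .538,.131
```

```text
clk 43.5167 tcp [ 0.547  -0.0713  0.2086]
[ 0.6131 -0.1333 -0.137 ] 0.241
  phi 5.3 score 127.8 vis -106 54
[ 0.5349 -0.0675 -0.1011] 0.027
  phi 9.0 score 395.8 vis -92 68
[0.5399 0.133  0.1137] 0.165
  phi 4.0 score 373.7 vis -96 63
```

move_arm --moves '[-0.01, 0.003, -0.04, 0, 0.036, -0.01, 0.003, -0.08, 0, 0.036, -0.01, 0.003, -0.12, 0, 0.036, -0.01, 0.003, -0.14, 0, 0.036, -0.01, 0.003, -0.144, 0, 0.036, -0.01, 0.003, -0.145, 0, 0.036, -0.01, 0.003, -0.149, 0, 0.036, -0.01, 0.003, -0.15, 0, 0.036, -0.01, 0.003, -0.15, 0, 0.036]'

```text
clock: 44.27
tcp_pos: [0.5382, -0.0703, 0.0512]
orientation: [0.001, 0.056, 0.998, -0.0]
wrist_force: [-0.3, -0.6, -0.2]
finger_gap: 0.036
grip_force: 0.0
```

move_arm --moves '[-0.003, 0.0003, 0, 0, 0.036, -0.0068, 0.0007, 0, 0, 0.036, -0.0068, 0.0007, 0, 0, 0.036, -0.0068, 0.0007, 0, 0, 0.036, -0.0068, 0.0007, 0.003, 0, 0.036, -0.0068, 0.0007, 0.006, 0, 0.036, -0.0068, 0.0007, 0.02, 0, 0.036, 0.03, -0.03, 0.06, 0, 0.036, 0.06, -0.06, 0.1, 0, 0.036, 0.06, -0.06, 0.14, 0, 0.036, 0.06, -0.06, 0.15, 0, 0.036, 0.06, -0.06, 0.15, 0, 0.036]'

```text
clock: 45.27
tcp_pos: [0.6021, -0.1329, 0.2079]
orientation: [0.006, 0.057, 0.998, -0.002]
wrist_force: [1.6, -0.4, -0.1]
finger_gap: 0.036
grip_force: 0.0
```

```bash
python3 m2.py .61,-.132 .531,-.067 .628,.03
```

```text
clk 45.3167 tcp [ 0.6003 -0.1317  0.2044]
[ 0.6129 -0.1334 -0.1159] 0.024
  phi 5.3 score 407.4 vis -96 64
[ 0.5332 -0.0679 -0.1119] 0.014
  phi 5.7 score 433.6 vis -80 79
[ 0.6281  0.0295 -0.0967] 0.03
  phi 1.6 score 498.9 vis -95 64
```

A 5.3°, B 5.7°, C 1.6° and D about 4.5°. One more light trim for each of A, B and D.

move_arm --moves '[0.0175, -0.002, -0.04, 0, 0.036, 0.0175, -0.002, -0.08, 0, 0.036, 0.0175, -0.002, -0.12, 0, 0.036, 0.0175, -0.002, -0.14, 0, 0.036, 0.0175, -0.002, -0.144, 0, 0.036, 0.0175, -0.002, -0.145, 0, 0.036, 0.0175, -0.002, -0.149, 0, 0.036, 0.0175, -0.002, -0.1505, 0, 0.036, 0.0175, -0.002, -0.1505, 0, 0.036, 0.0175, -0.002, -0.1505, 0, 0.036]'

```text
clock: 46.15
tcp_pos: [0.6156, -0.1317, 0.0509]
orientation: [0.001, 0.056, 0.998, 0.0]
wrist_force: [1.2, 1.7, 6.2]
finger_gap: 0.0363
grip_force: 2.9
```

move_arm --moves '[-0.002, 0.0002, 0, 0, 0.036, -0.0045, 0.0005, 0, 0, 0.036, -0.0045, 0.0005, 0, 0, 0.036, -0.0045, 0.0005, 0, 0, 0.036, -0.0045, 0.0005, 0.003, 0, 0.036, -0.0045, 0.0005, 0.006, 0, 0.036, -0.0045, 0.0005, 0.02, 0, 0.036, -0.04, 0.03, 0.06, 0, 0.036, -0.075, 0.065, 0.1, 0, 0.036, -0.075, 0.065, 0.15, 0, 0.036, -0.075, 0.065, 0.15, 0, 0.036, -0.075, 0.065, 0.15, 0, 0.036]'

```text
clock: 47.15
tcp_pos: [0.5406, -0.0659, 0.2072]
orientation: [0.005, 0.055, 0.998, -0.001]
wrist_force: [0.7, -0.5, 0.6]
finger_gap: 0.036
grip_force: 0.0
```

```bash
python3 m2.py .61,-.132 .531,-.067 .628,.03
```

```text
clk 47.2 tcp [ 0.541  -0.0666  0.2043]
[ 0.6124 -0.1335 -0.1358] 0.217
  phi 4.2 score 365.2 vis -107 54
[ 0.5337 -0.0682 -0.0894] 0.028
  phi 5.5 score 399.9 vis -92 67
[ 0.6282  0.0293 -0.1073] 0.128
  phi 2.7 score 498.7 vis -106 54
```

move_arm --moves '[-0.0045, -0.0015, -0.04, 0, 0.036, -0.0045, -0.0015, -0.08, 0, 0.036, -0.0045, -0.0015, -0.12, 0, 0.036, -0.0045, -0.0015, -0.14, 0, 0.036, -0.0045, -0.0015, -0.144, 0, 0.036, -0.0045, -0.0015, -0.145, 0, 0.036, -0.0045, -0.0015, -0.149, 0, 0.036, -0.0045, -0.0015, -0.1505, 0, 0.036, -0.0045, -0.0015, -0.1505, 0, 0.036, -0.0045, -0.0015, -0.1505, 0, 0.036]'

```text
clock: 48.03
tcp_pos: [0.5372, -0.0689, 0.0509]
orientation: [0.002, 0.056, 0.998, -0.0]
wrist_force: [0.9, 0.7, 7.1]
finger_gap: 0.0358
grip_force: 3.5
```

move_arm --moves '[-0.002, 0.0002, 0, 0, 0.036, -0.005, 0.0005, 0, 0, 0.036, -0.005, 0.0005, 0, 0, 0.036, -0.005, 0.0005, 0, 0, 0.036, -0.005, 0.0005, 0.003, 0, 0.036, -0.005, 0.0005, 0.006, 0, 0.036, -0.005, 0.0005, 0.02, 0, 0.036, 0, 0.04, 0.06, 0.05, 0.036, 0, 0.08, 0.1, 0.15, 0.036, 0, 0.12, 0.15, 0.2, 0.036, 0, 0.16, 0.15, 0.2, 0.036, 0.0, 0.2, 0.15, 0.2, 0.036]'

```text
clock: 49.03
tcp_pos: [0.5365, 0.0956, 0.1933]
orientation: [0.003, -0.043, 0.999, -0.0]
wrist_force: [1.4, -0.1, 0.5]
finger_gap: 0.0361
grip_force: 0.0
```

```bash
python3 m2.py .539,.131 .531,-.067 .628,.03
```

```text
clk 49.0833 tcp [0.5363 0.1028 0.1943]
[0.54   0.1323 0.0878] 0.065
  phi 3.0 score 249.2 vis -95 64
[ 0.533  -0.0665 -0.1032] 0.041
  phi 3.3 score 311.9 vis -96 63
[0.6248 0.0317 0.0692] 0.418
  phi 12.4 score 84.9 vis -108 52
```

Hubs: D about 3-4°, B 3°, C 2° and A 4°, all good. Next, the punch and case: I'll move to look at them.

move_arm --moves '[0, -0.03, 0.04, 0.12, 0.07, -0.02, -0.07, 0.07, 0.24, 0.07, -0.03, -0.11, 0.1, 0.36, 0.07, -0.05, -0.15, 0.14, 0.48, 0.07, -0.06, -0.19, 0.14, 0.6, 0.07, -0.07, -0.23, 0.14, 0.72, 0.07, -0.08, -0.27, 0.14, 0.84, 0.07, -0.09, -0.31, 0.14, 0.96, 0.07, -0.1, -0.34, 0.14, 1.03, 0.07, -0.1, -0.34, 0.14, 1.03, 0.07, -0.1, -0.34, 0.14, 1.03, 0.07, -0.1, -0.34, 0.14, 1.03, 0.07]'

```text
clock: 50.08
tcp_pos: [0.4339, -0.2478, 0.3291]
orientation: [-0.0, -0.528, 0.849, 0.0]
wrist_force: [0.2, 1.5, -0.2]
finger_gap: 0.0699
grip_force: 0.0
```

Run:
```python
from h import *
r=save('wrist','w5.png',s=1.5); s=env.get_state(); print(s['clock'],s['tcp_pos'],s['orientation'])
sc=save('scene','sc5.png')
a=cv2.resize(r['pixels'][:,:,::-1],None,fx=1.5,fy=1.5,interpolation=cv2.INTER_CUBIC)[:520]
b=cv2.resize(sc['pixels'][:,:,::-1][180:280,60:240],(512,284))
cv2.imwrite('pics/w5.png',a)
```

```text
50.1333 [ 0.43428352 -0.24611527  0.32913614] [-5.00841336e-05 -5.28949880e-01  8.48652925e-01  4.85032874e-04]
```

View pics/w5.png

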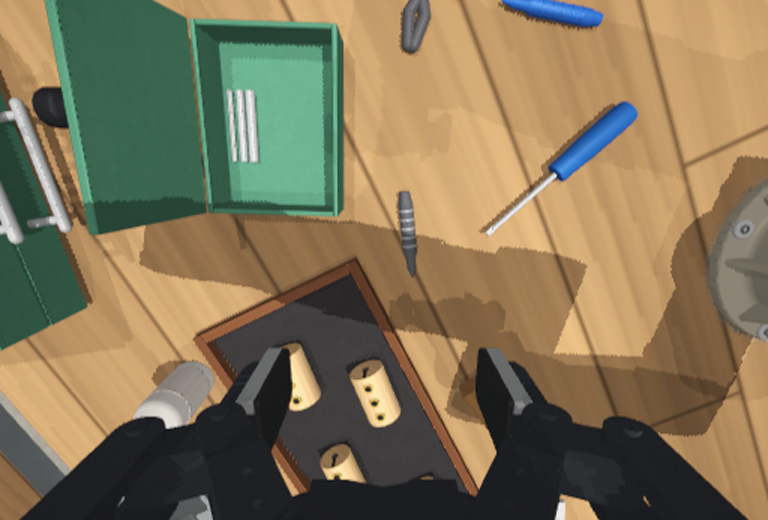

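The wrist view shows these punch candidates:
- Dark steel punch at (408,232), with its tail at (405,192) and its point at (412,275).
- Blue pen-like piece at (552,10).
- Plier jaws at (415,25).
- Blue screwdriver at (560,165).

Only (408,232) is dark steel, knurled and about 100 mm long, so that's the punch. The case rim corners are (192,20), (342,25), (342,215) and (207,214), with the knob at (48,107).

Run:
```python
from h import *
r=load('wrist')
f=lambda u,v,z: atz(r,(u/1.5,v/1.5),z)
t,h=f(412,276,.008),f(405,191,.008); print('punch',t.round(4),h.round(4),np.linalg.norm(t-h).round(4),np.degrees(np.arctan2(*(t-h)[1::-1])).round(1),((t+h)/2).round(4))
c=[f(u,v,.06) for u,v in[(191,20),(343,24),(342,216),(207,215)]]
print([x.round(4) for x in c]); print([np.linalg.norm(c[i]-c[i-1]).round(4) for i in range(4)],(sum(c)/4).round(4))
d=c[2]-c[1]; print('y dir deg',np.degrees(np.arctan2(d[1],d[0])))
d=c[3]-c[0]; print('hinge dir',np.degrees(np.arctan2(d[1],d[0])))
from scipy.optimize import least_squares
pix=np.array([(191,20),(343,24),(342,216),(207,215)])/1.5
def model(p):
    x,y,a=p; ex=np.array([np.cos(a),np.sin(a),0]);ey=np.array([-np.sin(a),np.cos(a),0]);o=np.array([x,y,.06])
    return proj(r,[o+.065*ex-.085*ey,o-.065*ex-.085*ey,o-.065*ex+.085*ey,o+.065*ex+.085*ey])
s=least_squares(lambda p:(model(p)-pix).ravel(),[.49,-.386,-.44]); print('case',s.x.round(4),np.degrees(s.x[2]).round(1),s.fun.round(1))
x,y,a=s.x; ex=np.array([np.cos(a),np.sin(a),0]);ey=np.array([-np.sin(a),np.cos(a),0]);hg=np.array([x,y,.06])+.065*ex
lp=np.array([(92,234),(47,0)])/1.5
def lid(th): # lid free edge corner
    d=-np.cos(th)*ex+np.sin(th)*np.array([0,0,1]); return hg+.13*d+.085*ey
g=[(np.linalg.norm(proj(r,lid(t))[0]-lp[0]),t) for t in np.arange(1.2,2,.02)]; print(min(g)); t=min(g)[1]
print('lid top',lid(t)-.085*ey,'hinge',hg)
```

```text
punch [ 0.4276 -0.1804  0.008 ] [ 0.393  -0.2731  0.008 ] 0.099 69.5 [ 0.4103 -0.2267  0.008 ]
[array([ 0.4994, -0.4931,  0.06  ]), array([ 0.3814, -0.4316,  0.06  ]), array([ 0.4609, -0.2836,  0.06  ]), array([ 0.5819, -0.3443,  0.06  ])]
[np.float64(0.1701), np.float64(0.1331), np.float64(0.168), np.float64(0.1353)] [ 0.4809 -0.3881  0.06  ]
y dir deg 61.73247978356819
hinge dir 61.00930358026662
case [ 0.4808 -0.388  -0.4902] -28.1 [ 0.6 -0.9 -1.7  0.1 -1.1  1.5  2.3 -0.7]
(np.float64(1.7594985964904561), np.float64(1.8200000000000005))
lid top [ 0.56641397 -0.43371168  0.18598419] hinge [ 0.53812713 -0.41861735  0.06      ]
```

move_arm --moves '[-0.0255, 0.0195, -0.04, 0.098, 0.04, -0.0255, 0.0195, -0.08, 0.098, 0.04, -0.0255, 0.0195, -0.12, 0.098, 0.04, -0.0255, 0.0195, -0.16, 0.098, 0.04, -0.0255, 0.0195, -0.2, 0.098, 0.04, -0.0255, 0.0195, -0.24, 0.098, 0.04, -0.0255, 0.0195, -0.28, 0.098, 0.04, -0.0255, 0.0195, -0.28, 0.098, 0.04, -0.0255, 0.0195, -0.28, 0.098, 0.04, -0.0255, 0.0195, -0.28, 0.098, 0.04]'

```text
clock: 51.02
tcp_pos: [0.4107, -0.2253, 0.0512]
orientation: [0.0, -0.572, 0.82, -0.001]
wrist_force: [0.5, 0.6, -0.5]
finger_gap: 0.0398
grip_force: 0.0
```

Run:
```python
from h import *
r=cam('wrist'); s=env.get_state(); print(s['tcp_pos'],s['orientation'],s['finger_gap'])
im=r['pixels'].astype(int)
# dark low-sat blob near the predicted punch
P=proj(r,[[.4276,-.1804,.008],[.393,-.2731,.008],[.4103,-.2267,.008]]); print(P.round(1)); print('tcp proj',proj(r,s['tcp_pos']))
cv2.imwrite('pics/p1.png',r['pixels'][:,:,::-1])
```

```text
[ 0.41140729 -0.22616317  0.05201017] [ 5.73459190e-04 -5.71845677e-01  8.20358905e-01 -1.85997251e-03] 0.0400614749525857
[[253.9 272.4]
 [254.3 144. ]
 [254.1 213.2]]
tcp proj [[252.06650508 244.78790533]]
```

View pics/p1.png

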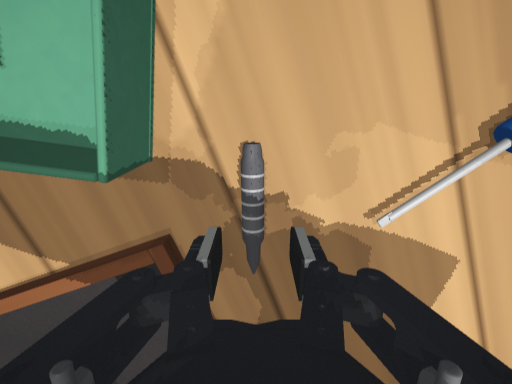

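The punch runs from (252,143) to (253,272), exactly as predicted and centred between the fingers. Grasping it.

move_arm --moves '[-0.001, 0, -0.02, 0, 0.04, -0.001, 0, -0.035, 0, 0.04, -0.001, 0, -0.04, 0, 0.04, -0.001, 0, -0.04, 0, 0.04, -0.001, 0, -0.04, 0, 0.005, -0.001, 0, -0.04, 0, 0.005, -0.001, 0, -0.04, 0, 0.005, -0.001, 0, -0.04, 0, 0.005, -0.001, 0, -0.04, 0, 0.005, -0.001, 0, -0.04, 0, 0.005]' --newtons 40

```text
clock: 51.9
tcp_pos: [0.4098, -0.2265, 0.0112]
orientation: [0.001, -0.571, 0.821, -0.002]
wrist_force: [0.1, 0.7, 5.8]
finger_gap: 0.0146
grip_force: 39.5
```

move_arm --moves '[0, 0, 0.03, 0, 0.005, 0, 0, 0.07, 0, 0.005, 0, 0, 0.11, 0, 0.005, 0, 0, 0.11, 0, 0.005, 0, 0, 0.11, 0, 0.005]'

```text
clock: 52.32
tcp_pos: [0.4105, -0.2271, 0.1229]
orientation: [0.001, -0.571, 0.821, -0.003]
wrist_force: [0.5, -0.2, -1.3]
finger_gap: 0.0141
grip_force: 39.6
```

Gripped. Carrying it into the case.

move_arm --moves '[0.015, -0.04, 0, -0.07, 0.005, 0.03, -0.08, 0, -0.13, 0.005, 0.045, -0.12, 0, -0.13, 0.005, 0.058, -0.154, 0, -0.13, 0.005, 0.058, -0.154, 0, -0.13, 0.005, 0.058, -0.154, -0.03, -0.13, 0.005, 0.058, -0.154, -0.06, -0.13, 0.005, 0.058, -0.154, -0.09, -0.13, 0.005, 0.058, -0.154, -0.098, -0.13, 0.005, 0.058, -0.154, -0.102, -0.13, 0.005, 0.058, -0.154, -0.104, -0.13, 0.005, 0.058, -0.154, -0.104, -0.13, 0.005]'

```text
clock: 53.32
tcp_pos: [0.4681, -0.3805, 0.0164]
orientation: [0.001, -0.517, 0.856, -0.002]
wrist_force: [3.7, -2.1, 5.1]
finger_gap: 0.0136
grip_force: 63.5
```

Touching the floor. Release and lift.

move_arm --moves '[0, 0, 0, 0, 0.03, 0, 0, 0, 0, 0.034, 0, 0, 0, 0, 0.034, 0, 0, 0, 0, 0.034, 0, 0, 0.03, 0, 0.034, 0, 0, 0.07, 0, 0.034, 0, 0, 0.11, 0, 0.034, 0, 0, 0.15, 0, 0.034, 0, 0, 0.19, 0, 0.034, 0, 0, 0.23, 0, 0, 0, 0, 0.25, 0, 0, 0, 0, 0.25, 0, 0]'

```text
clock: 54.32
tcp_pos: [0.4678, -0.3807, 0.2711]
orientation: [0.001, -0.517, 0.856, -0.004]
wrist_force: [0.9, 0.3, 0.4]
finger_gap: 0.0005
grip_force: 0.0
```

Run:
```python
from h import *
s=env.get_state(); print(s['clock'],s['tcp_pos'],s['orientation'],s['finger_gap'])
r=cam('wrist')
# verify punch in case: dark blob inside case floor
a=np.radians(-28.1);ex=np.array([np.cos(a),np.sin(a),0]);ey=np.array([-np.sin(a),np.cos(a),0]);o=np.array([.4808,-.388,0])
q=proj(r,[o+sx*.058*ex+sy*.078*ey+[0,0,.006] for sx,sy in((-1,-1),(1,-1),(1,1),(-1,1))])
m=np.zeros(r['pixels'].shape[:2],np.uint8);cv2.fillConvexPoly(m,q.astype(int),1)
hsv=cv2.cvtColor(r['pixels'],cv2.COLOR_RGB2HSV); d=((hsv[...,1]<90)&(hsv[...,2]<130)&(m>0)).astype(np.uint8)
n,l,st,ce=cv2.connectedComponentsWithStats(d)
for i in range(1,n):
    if st[i,4]>80:
        W=atz(r,ce[i],.013); print(st[i],ce[i],W,'local',(W-o)@ex,(W-o)@ey)
hg=np.array([.5381,-.4186,.06]); t=s['tcp_pos']; sl=.118
for th in [1.82,1.6,1.4,1.2,1.0,.8,.6,.45,.3,.2,.1,.05,0,-.02]:
    d=-np.cos(th)*ex+[0,0,np.sin(th)]; nn=np.sin(th)*ex+[0,0,np.cos(th)]
    T=hg+sl*d+.008*nn+.008*ex*min(1,np.sin(max(th,0))*2)+.045*ey+[0,0,.008]
    print(th,T.round(3),(T-t).round(3))
```

```text
54.3167 [ 0.46775062 -0.38073435  0.27106377] [ 0.00086938 -0.51682616  0.85608002 -0.00411877] 0.0005224637784916299
[250 125  12  67 374] [255.0828877  156.35561497] [ 0.46722004 -0.38504213  0.013     ] local -0.013372438805839035 -0.003787106284074114
[208 157   5  24  84] [209.86904762 168.47619048] [ 0.53615012 -0.40036163  0.013     ] local 0.054648299839629266 0.01516604187675697
1.82 [ 0.599 -0.4    0.18 ] [ 0.131 -0.019 -0.091]
1.6 [ 0.576 -0.388  0.186] [ 0.109 -0.007 -0.085]
1.4 [ 0.556 -0.377  0.186] [ 0.088  0.004 -0.085]
1.2 [ 0.535 -0.366  0.181] [ 0.067  0.015 -0.09 ]
1.0 [ 0.516 -0.356  0.172] [ 0.048  0.025 -0.099]
0.8 [ 0.499 -0.347  0.158] [ 0.031  0.034 -0.113]
0.6 [ 0.484 -0.339  0.141] [ 0.017  0.042 -0.13 ]
0.45 [ 0.475 -0.334  0.127] [ 0.007  0.047 -0.145]
0.3 [ 0.466 -0.329  0.111] [-0.002  0.052 -0.161]
0.2 [ 0.461 -0.327  0.099] [-0.006  0.054 -0.172]
0.1 [ 0.458 -0.325  0.088] [-0.01   0.056 -0.183]
0.05 [ 0.456 -0.324  0.082] [-0.011  0.057 -0.189]
0 [ 0.455 -0.323  0.076] [-0.013  0.057 -0.195]
-0.02 [ 0.455 -0.323  0.074] [-0.013  0.057 -0.197]
```

The punch lies in the case at local (-13,-4) mm. Now I'll go around behind the lid.

move_arm --moves '[0.04, -0.009, 0, 0, 0, 0.08, -0.018, 0, 0, 0, 0.12, -0.027, 0, 0, 0, 0.162, -0.037, 0, 0, 0, 0.162, -0.037, 0, 0, 0, 0.162, -0.037, 0, 0, 0, 0.162, -0.037, -0.03, 0, 0, 0.162, -0.037, -0.06, 0, 0, 0.162, -0.037, -0.088, 0, 0, 0.162, -0.037, -0.088, 0, 0]'

```text
clock: 55.2
tcp_pos: [0.6234, -0.4132, 0.1695]
orientation: [-0.002, -0.517, 0.856, 0.007]
wrist_force: [-1.5, 1.3, -1.2]
finger_gap: 0.0
grip_force: 0.0
```

move_arm --moves '[-0.015, 0.009, -0.003, 0, 0, -0.031, 0.018, -0.003, 0, 0, -0.042, 0.024, 0, 0, 0, -0.053, 0.03, 0.003, 0, 0, -0.064, 0.036, 0.003, 0, 0, -0.074, 0.041, 0.003, 0, 0, -0.084, 0.047, 0, 0, 0, -0.095, 0.052, -0.002, 0, 0, -0.105, 0.057, -0.006, 0, 0, -0.114, 0.062, -0.011, 0, 0, -0.123, 0.067, -0.018, 0, 0, -0.131, 0.071, -0.025, 0, 0]'

```text
clock: 56.2
tcp_pos: [0.4964, -0.3454, 0.1547]
orientation: [0.0, -0.517, 0.856, -0.001]
wrist_force: [1.2, -0.7, 0.6]
finger_gap: -0.0004
grip_force: 0.4
```

```bash
cat > lid.py <<'E'
from h import *
s=env.get_state(); print(s['clock'],s['tcp_pos'],s['wrist_force'])
r=cam('scene'); 
a=np.radians(-28.1);ex=np.array([np.cos(a),np.sin(a),0]);ey=np.array([-np.sin(a),np.cos(a),0]);hg=np.array([.5381,-.4186,.06])
# knob: black blob near predicted
hsv=cv2.cvtColor(r['pixels'],cv2.COLOR_RGB2HSV)
g=((hsv[...,0]>60)&(hsv[...,0]<95)&(hsv[...,1]>80)).astype(np.uint8)
for th in np.arange(-.05,1.9,.15):
    d=-np.cos(th)*ex+[0,0,np.sin(th)]; nn=np.sin(th)*ex+[0,0,np.cos(th)]
    q=proj(r,[hg+u*d+.008*nn+v*ey for u,v in((0,-.085),(.13,-.085),(.13,.085),(0,.085))]); m=np.zeros_like(g);cv2.fillConvexPoly(m,q.astype(int),1)
    k=proj(r,[hg+.1*d+.045*nn])[0]; x,y=k.astype(int)
    print(round(th,2),'green frac',round((g*m).sum()/m.sum(),2),'area',m.sum(),'knob px',k.round(),hsv[y-1:y+2,x-1:x+2,2].mean().round())
E
python3 lid.py
```

```text
56.2 [ 0.49639711 -0.34539639  0.15472849] [ 1.1718265  -0.71033497  0.57126582]
-0.05 green frac 0.8 area 2177 knob px [160. 213.] 77.0
0.1 green frac 0.77 area 2365 knob px [159. 212.] 88.0
0.25 green frac 0.75 area 2548 knob px [157. 213.] 92.0
0.4 green frac 0.74 area 2646 knob px [155. 214.] 103.0
0.55 green frac 0.75 area 2718 knob px [153. 216.] 92.0
0.7 green frac 0.76 area 2722 knob px [151. 219.] 50.0
0.85 green frac 0.79 area 2620 knob px [149. 222.] 49.0
1.0 green frac 0.82 area 2482 knob px [147. 227.] 90.0
1.15 green frac 0.83 area 2276 knob px [146. 232.] 123.0
1.3 green frac 0.85 area 2026 knob px [144. 237.] 127.0
1.45 green frac 0.87 area 1654 knob px [143. 244.] 134.0
1.6 green frac 0.87 area 1252 knob px [142. 250.] 132.0
1.75 green frac 0.85 area 788 knob px [141. 256.] 73.0
```

The knob in the scene camera matches θ ≈ 0.78 and is following. Lowering slowly.

move_arm --moves '[-0.005, 0.003, -0.005, 0, 0, -0.01, 0.005, -0.011, 0, 0, -0.014, 0.008, -0.017, 0, 0, -0.019, 0.01, -0.024, 0, 0, -0.024, 0.013, -0.031, 0, 0, -0.028, 0.015, -0.038, 0, 0, -0.032, 0.017, -0.044, 0, 0, -0.034, 0.018, -0.05, 0, 0, -0.036, 0.019, -0.055, 0, 0, -0.038, 0.02, -0.06, 0, 0, -0.039, 0.021, -0.064, 0, 0, -0.04, 0.022, -0.067, 0, 0]'

```text
clock: 57.25
tcp_pos: [0.4573, -0.3234, 0.0848]
orientation: [-0.0, -0.517, 0.856, 0.0]
wrist_force: [0.4, -0.4, 0.8]
finger_gap: 0.0
grip_force: 0.2
```

move_arm --moves '[-0.001, 0, -0.003, 0, 0, -0.002, 0, -0.006, 0, 0, -0.003, 0, -0.009, 0, 0, -0.004, 0, -0.012, 0, 0, -0.004, 0, -0.014, 0, 0, -0.004, 0, -0.016, 0, 0, -0.004, 0, -0.018, 0, 0, -0.004, 0, -0.018, 0, 0, -0.004, 0, -0.018, 0, 0]'

```text
clock: 58.0
tcp_pos: [0.4548, -0.3237, 0.0756]
orientation: [0.001, -0.517, 0.856, -0.003]
wrist_force: [-12.2, 12.9, 55.9]
finger_gap: -0.0
grip_force: 27.5
```

```bash
python3 lid.py | head -6
```

```text
58.0 [ 0.4548016  -0.32373077  0.07559011] [-12.21578244  12.93327595  55.89037239]
-0.05 green frac 0.83 area 2177 knob px [160. 213.] 71.0
0.1 green frac 0.78 area 2365 knob px [159. 212.] 62.0
0.25 green frac 0.73 area 2548 knob px [157. 213.] 73.0
0.4 green frac 0.71 area 2646 knob px [155. 214.] 105.0
0.55 green frac 0.69 area 2718 knob px [153. 216.] 133.0
```

The lid is at its stop: fingertip z is 0.068, equal to the lid's outer face. Releasing gently and moving to look at the jigs and rail.

move_arm --moves '[0, 0, 0.01, 0, 0, 0, 0, 0.04, 0, 0, 0, 0, 0.08, 0, 0, 0, 0, 0.12, -0.12, 0, 0, 0.03, 0.16, -0.24, 0.03, 0, 0.07, 0.2, -0.36, 0.05, 0, 0.11, 0.23, -0.48, 0.05, 0, 0.15, 0.25, -0.6, 0.05, 0, 0.19, 0.25, -0.72, 0.05, 0, 0.23, 0.25, -0.84, 0.05, 0, 0.27, 0.25, -0.96, 0.05, 0, 0.3, 0.25, -1.08, 0.05]'

```text
clock: 59.05
tcp_pos: [0.4536, -0.0521, 0.3173]
orientation: [0.001, -0.018, 1.0, -0.0]
wrist_force: [1.1, 0.8, -0.2]
finger_gap: 0.05
grip_force: 0.0
```

move_arm --moves '[0, 0.04, 0, -0.12, 0.05, 0, 0.08, 0, -0.24, 0.05, 0, 0.12, 0, -0.36, 0.05, 0, 0.16, 0, -0.48, 0.05, 0, 0.2, 0, -0.6, 0.05, 0.01, 0.24, 0, -0.72, 0.05, 0.01, 0.28, 0, -0.84, 0.05, 0.01, 0.28, 0, -0.96, 0.05, 0.01, 0.28, 0, -1.08, 0.05, 0.01, 0.28, 0, -1.2, 0.05, 0.01, 0.28, 0, -1.3, 0.05, 0.01, 0.28, 0, -1.3, 0.05]'

```text
clock: 60.05
tcp_pos: [0.4636, 0.2267, 0.3163]
orientation: [-0.0, 0.591, 0.807, -0.0]
wrist_force: [0.2, -0.2, -0.5]
finger_gap: 0.0501
grip_force: 0.0
```

```bash
cat > jig.py <<'E'
from h import *
from scipy.optimize import least_squares, minimize
s=env.get_state(); print(s['clock'],s['tcp_pos'].round(4),s['orientation'].round(3),s['joint_pos'].round(2))
w=cam('wrist'); np.savez('last_wrist',**{k:np.array(v) for k,v in w.items()}); sc=load('scene') if 0 else cam('scene')
sd=cam('side')
init=dict(np.load('last_scene.npz'))
def fr(a): return np.array([np.cos(a),np.sin(a),0]),np.array([-np.sin(a),np.cos(a),0]),np.array([0,0,1.])
cp=lambda l:np.array(l)/4.5+[300,110]
# rail from initial crop pixels
pp=cp([(430,135),(508,185),(327,253),(407,305)])
loc=np.array([(-.068,.07,.169),(.002,.07,.160),(-.068,-.07,.169),(.002,-.07,.160)])
def rail(p,L): ex,ey,ez=fr(p[2]); return np.array([p[0],p[1],0])+L@np.array([ex,ey,ez])
f=least_squares(lambda p:(proj(init,rail(p,loc))-pp).ravel(),[.6,.35,.5]); print('rail',f.x.round(4),np.degrees(f.x[2]).round(1),f.fun.round(1))
# jigs from plate front face corner pixels
for n,px,g in(('A',[(128,135),(220,132),(105,280),(190,280)],(.43,.24,0)),('B',[(265,84),(352,72),(233,228),(320,216)],(.42,.357,0))):
    L=np.array([(.004,-.035,.14),(.004,.035,.14),(.03,-.035,.0),(.03,.035,.0)])
    j=least_squares(lambda p:(proj(init,rail(p,L))-cp(px)).ravel(),g); print(n,j.x.round(4),np.degrees(j.x[2]).round(1),j.fun.round(1))
E
python3 jig.py; python3 lid.py | sed -n 2,5p
```

```text
60.05 [0.4636 0.2267 0.3163] [-0.     0.591  0.807 -0.   ] [ 0.3   0.19  0.07  1.45 -0.    1.56]
rail [0.5984 0.3586 0.4665] 26.7 [-1.  -0.9  0.8  0.9 -1.  -1.3  1.1  1.2]
A [ 0.4161  0.2458 -0.3413] -19.6 [-0.2  0.   0.6 -0.  -0.6  0.4  0.1 -0.4]
B [ 0.4035  0.3671 -0.2027] -11.6 [-0.1 -0.3  0.4 -0.4  0.3  0.3 -0.7  0.3]
-0.05 green frac 0.88 area 2177 knob px [160. 213.] 74.0
0.1 green frac 0.82 area 2365 knob px [159. 212.] 65.0
0.25 green frac 0.77 area 2548 knob px [157. 213.] 77.0
0.4 green frac 0.74 area 2646 knob px [155. 214.] 109.0
```

Now I'll refine the jigs and the rail with silhouette fits on the wrist and scene images.

```bash
cat > jfit.py <<'E'
from h import *
from scipy.optimize import minimize
def fr(a): return np.array([[np.cos(a),np.sin(a),0],[-np.sin(a),np.cos(a),0],[0,0,1.]])
def box(x0,x1,y0,y1,z0,z1): return np.array([(x,y,z) for x in(x0,x1) for y in(y0,y1) for z in(z0,z1)])
JIG=[box(-.004,.004,-.035,.035,0,.14),box(-.03,.03,-.035,.035,0,.006)]
HOLE=[np.array([(x,y,z) for y,z in((-.013,.082),(.013,.082),(.013,.108),(-.013,.108))]) for x in(-.004,.004)]
t=np.linspace(0,2*np.pi,16,endpoint=False)
PEG=[np.concatenate([np.stack([np.full(16,x),y+.006*np.cos(t),z+.006*np.sin(t)],1) for x,z in((-.068,.169),(.002,.1592))]) for y in(-.07,.07)]
S=2
def render(r,parts,p,holes=()):
    h,w=r['pixels'].shape[:2]; m=np.zeros((h*S,w*S),np.uint8); B=fr(p[2]); o=np.array([p[0],p[1],0])
    hull=lambda P:(cv2.convexHull(proj(r,o+P@B).astype(np.float32))[:,0]+.5)*S*16
    for P in parts: cv2.fillConvexPoly(m,hull(P).astype(int),1,shift=4)
    if holes:
        a=[]
        for H in holes:
            q=np.zeros_like(m); cv2.fillConvexPoly(q,hull(H).astype(int),1,shift=4); a.append(q)
        m[(a[0]&a[1])>0]=0
    return cv2.resize(m.astype(np.float32),(w,h),interpolation=cv2.INTER_AREA)
def mask(r):
    hsv=cv2.cvtColor(r['pixels'],cv2.COLOR_RGB2HSV); return ((hsv[...,1]<85)&(hsv[...,2]>70)).astype(np.float32)
def fit(rs,parts,p0,holes=(),dil=9):
    ms=[mask(r) for r in rs]
    def cost(p):
        c=0
        for r,m in zip(rs,ms):
            w=render(r,parts,p,holes); k=cv2.dilate((w>0).astype(np.uint8),np.ones((dil,dil))); c+=(np.abs(w-m)*k).sum()/max(w.sum(),1)
        return c
    b=None
    for q in np.array(p0)+np.array([[0,0,0],[.004,.004,.1],[-.004,0,-.1],[0,-.004,.05]]):
        s=minimize(cost,q,method='Nelder-Mead',options=dict(initial_simplex=q+np.array([[0,0,0],[.006,0,0],[0,.006,0],[0,0,.1]]),xatol=1e-4,fatol=1e-4))
        if b is None or s.fun<b.fun:b=s
    return b.x,b.fun
E
cat > j2.py <<'E'
from jfit import *
w=cam('wrist'); sc=cam('scene'); sd=cam('side')
for n,parts,g,h in(('A',JIG,(.416,.246,-.34),HOLE),('B',JIG,(.4035,.367,-.2),HOLE),('rail',PEG,(.598,.3586,.4665),())):
    for nm,rs in(('w',[w]),('sc',[sc]),('sd',[sd]),('w+sc',[w,sc])):
        p,f=fit(rs,parts,g,h); print(n,nm,p[:2].round(4),np.degrees(p[2]).round(1),round(f,3))
E
python3 j2.py
```

```text
A w [0.413  0.2466] -19.5 0.029
A sc [0.4138 0.245 ] -15.1 0.121
A sd [0.4152 0.2491] -21.6 0.118
A w+sc [0.4131 0.2462] -19.6 0.178
B w [0.4023 0.3693] -9.9 0.043
B sc [0.405  0.3685] -12.5 0.266
B sd [0.4034 0.3713] -12.9 0.132
B w+sc [0.4023 0.3694] -9.7 0.328
rail w [0.5987 0.3616] 26.8 0.143
rail sc [0.5951 0.3585] 26.4 0.173
rail sd [0.5969 0.3652] 28.3 0.277
rail w+sc [0.5971 0.3607] 27.0 0.395
```

The fits agree within about 2 mm:
- **Jig A:** (0.413, 0.2465), yaw -19.5°.
- **Jig B:** (0.4025, 0.3695), yaw -10°.
- **Rail:** (0.598, 0.361), yaw 27°.

Grasping A first.

move_arm --moves '[-0.025, 0.01, -0.03, -0.12, 0.05, -0.0506, 0.02, -0.06, -0.24, 0.05, -0.0506, 0.02, -0.1, -0.36, 0.05, -0.0506, 0.02, -0.12, -0.48, 0.05, -0.0506, 0.02, -0.136, -0.6, 0.05, -0.0506, 0.02, -0.136, -0.646, 0.05, -0.0506, 0.02, -0.136, -0.646, 0.05, -0.0506, 0.02, -0.136, -0.646, 0.05]'

```text
clock: 61.07
tcp_pos: [0.4133, 0.2463, 0.1807]
orientation: [0.0, 0.814, 0.58, 0.0]
wrist_force: [-0.0, -0.3, -0.8]
finger_gap: 0.0497
grip_force: 0.0
```

Run:
```python
from jfit import *
s=env.get_state(); q=s['orientation']; print(s['clock'],s['tcp_pos'].round(4),np.degrees(np.arctan2(2*q[1]*q[2],2*q[1]**2-1)).round(1))
w=cam('wrist'); p,f=fit([w],JIG,(.413,.2465,-.34),HOLE); print(p,np.degrees(p[2]),f)
```

```text
61.0667 [0.4133 0.2463 0.1807] 71.0
[ 0.41339925  0.24604164 -0.33538933] -19.216392913348542 0.01990664377808571
```

Aligned within 0.5 mm. Descend, grip and lift.

move_arm --moves '[0, 0, -0.03, 0, 0.05, 0, 0, -0.048, 0, 0.05, 0, 0, -0.0535, 0, 0.05, 0, 0, -0.0535, 0, 0.05, 0, 0, -0.0535, 0, 0, 0, 0, -0.0535, 0, 0, 0, 0, -0.0535, 0, 0, 0, 0, -0.0535, 0, 0, 0, 0, -0.0535, 0, 0, 0, 0, -0.0535, 0, 0, 0, 0, -0.0535, 0, 0]' --newtons 80

```text
clock: 62.03
tcp_pos: [0.4145, 0.2468, 0.1285]
orientation: [0.001, 0.815, 0.58, 0.002]
wrist_force: [1.0, -0.5, 5.6]
finger_gap: 0.0062
grip_force: 80.4
```

move_arm --moves '[0, 0, 0.02, 0, 0, 0, 0, 0.05, 0, 0, 0, 0, 0.071, 0, 0, 0, 0, 0.071, 0, 0]'

```text
clock: 62.37
tcp_pos: [0.4152, 0.2472, 0.2021]
orientation: [0.001, 0.815, 0.58, 0.003]
wrist_force: [0.4, 0.9, -2.1]
finger_gap: 0.0061
grip_force: 79.2
```

Run:
```python
from jfit import *
s=env.get_state(); q=s['orientation']; print(s['clock'],s['tcp_pos'].round(4),np.degrees(np.arctan2(2*q[1]*q[2],2*q[1]**2-1)).round(1),s['finger_gap'],s['wrist_force'].round(1))
w=cam('wrist')
for nm in('wrist','scene','side'): p,f=fit([cam(nm)],PEG,(.598,.361,.47),()); print(nm,p,np.degrees(p[2]),f)
```

```text
62.3667 [0.4152 0.2472 0.2021] 70.9 0.0061040200776979105 [ 0.4  0.9 -2.1]
wrist [0.602 0.365 0.67 ] 38.38817227376515 0.0
scene [0.59599671 0.35922386 0.47248956] 27.07165756151749 0.1764705926179886
side [0.59732039 0.36488293 0.49143398] 28.15709309951078 0.4363636374473572
```

Holding A, with weight felt at 2.1 N. To the pre-insert pose in front of peg0.

move_arm --moves '[0.02, 0, 0, 0.1, 0, 0.04, 0, 0, 0.2, 0, 0.06, 0, 0, 0.3, 0, 0.08, 0, 0, 0.4, 0, 0.1, 0.002, 0, 0.5, 0, 0.12, 0.003, 0, 0.62, 0, 0.12, 0.003, 0, 0.72, 0, 0.12, 0.003, 0, 0.803, 0, 0.12, 0.003, 0, 0.803, 0, 0.12, 0.003, 0, 0.803, 0, 0.12, 0.003, 0, 0.803, 0]'

```text
clock: 63.48
tcp_pos: [0.5324, 0.2492, 0.197]
orientation: [-0.001, 0.524, 0.851, -0.001]
wrist_force: [0.0, -0.2, -2.4]
finger_gap: 0.0059
grip_force: 79.2
```

```bash
cat > pre.py <<'E'
from jfit import *
s=env.get_state(); q=s['orientation']; print(s['clock'],s['tcp_pos'].round(4),np.degrees(np.arctan2(2*q[1]*q[2],2*q[1]**2-1)).round(1),s['finger_gap'],s['wrist_force'].round(1))
R=np.array([.5975,.3605]);a=np.radians(27);ex=np.array([np.cos(a),np.sin(a)]);ey=np.array([-ex[1],ex[0]])
d=s['tcp_pos'][:2]-R; print('local',(d@ex).round(4),(d@ey).round(4))
w=cam('wrist')
p,f=fit([w],PEG,(.5975,.3605,.471)); print('wrist rail',p.round(4),f)
E
python3 pre.py
```

```text
63.4833 [0.5324 0.2492 0.197 ] 116.7 0.005916754655945822 [ 0.  -0.2 -2.4]
local -0.1085 -0.0696
wrist rail [0.5936 0.358  0.4766] 0.09713674336671829
```

move_arm --moves '[0, 0, 0.004, 0, 0, 0, 0, 0.004, 0, 0, 0.009, 0.0045, 0.004, 0, 0, 0.018, 0.009, 0.004, 0, 0, 0.027, 0.0135, 0.004, 0, 0, 0.036, 0.018, 0.004, 0, 0, 0.045, 0.0225, 0.004, 0, 0, 0.045, 0.0225, 0.004, 0, 0]'

```text
clock: 64.2
tcp_pos: [0.5797, 0.2725, 0.2022]
orientation: [0.001, 0.524, 0.852, 0.001]
wrist_force: [-0.8, 0.1, -2.2]
finger_gap: 0.0063
grip_force: 79.2
```

move_arm --moves '[0.009, 0.005, 0, 0, 0, 0.018, 0.0095, 0, 0, 0, 0.0267, 0.014, 0, 0, 0, 0.0267, 0.014, 0, 0, 0, 0.0267, 0.014, 0, 0, 0]'

```text
clock: 64.62
tcp_pos: [0.6045, 0.2857, 0.202]
orientation: [-0.0, 0.524, 0.852, -0.0]
wrist_force: [-0.6, -0.6, -2.3]
finger_gap: 0.0061
grip_force: 79.2
```

```bash
python3 pre.py
```

```text
64.6167 [0.6045 0.2857 0.202 ] 116.8 0.006090481815687272 [-0.6 -0.6 -2.3]
local -0.0277 -0.0698
wrist rail [0.5955 0.36   0.4846] 0.3054857850074768
```

Inserted without contact. Lowering onto the peg.

move_arm --moves '[0, 0, -0.004, 0, 0, 0, 0, -0.008, 0, 0, 0, 0, -0.01, 0, 0, 0, 0, -0.0115, 0, 0, 0, 0, -0.0115, 0, 0, 0, 0, -0.0115, 0, 0]'

```text
clock: 65.17
tcp_pos: [0.6048, 0.2858, 0.1907]
orientation: [0.0, 0.524, 0.852, 0.0]
wrist_force: [0.3, -0.2, -2.4]
finger_gap: 0.0056
grip_force: 79.3
```

move_arm --moves '[0, 0, -0.001, 0, 0, 0, 0, -0.002, 0, 0, 0, 0, -0.002, 0, 0]'

```text
clock: 65.42
tcp_pos: [0.605, 0.2859, 0.1902]
orientation: [0.001, 0.524, 0.852, 0.001]
wrist_force: [-2.8, -1.2, 5.9]
finger_gap: 0.0058
grip_force: 80.6
```

Contact at the predicted height. Releasing and rising.

move_arm --moves '[0, 0, 0.001, 0, 0, 0, 0, 0.001, 0, 0.01, 0, 0, 0.001, 0, 0.02, 0, 0, 0.001, 0, 0.026, 0, 0, 0.001, 0, 0.026, 0, 0, 0.02, 0, 0.026, 0, 0, 0.06, 0, 0.03, 0, 0, 0.1, 0, 0.04, -0.03, 0, 0.13, 0, 0.05, -0.06, 0, 0.13, 0, 0.05]'

```text
clock: 66.25
tcp_pos: [0.5478, 0.2864, 0.3245]
orientation: [0.003, 0.524, 0.852, 0.004]
wrist_force: [-0.2, -0.7, 0.8]
finger_gap: 0.05
grip_force: 0.0
```

```bash
cat > chk.py <<'E'
from jfit import *
import sys
s=env.get_state(); q=s['orientation']; print(s['clock'],s['tcp_pos'].round(4),np.degrees(np.arctan2(2*q[1]*q[2],2*q[1]**2-1)).round(1))
for i,y in((0,-.07),(1,.07))[:int(sys.argv[1])]:
    a=np.radians(27);ex=np.array([np.cos(a),np.sin(a)]);ey=np.array([-ex[1],ex[0]])
    o=np.array([.5975,.3605])-.028*ex+y*ey
    J=[b+[0,0,.062] for b in JIG]; H=[b+[0,0,.062] for b in HOLE]
    for nm in('wrist','scene'):
        p,f=fit([cam(nm)],J,(*o,a),H); d=p[:2]-[.5975,.3605]; print('jig on peg',i,nm,p.round(3),'local',(d@ex).round(3),(d@ey).round(3),round(f,2))
E
python3 chk.py 1
```

```text
66.25 [0.5478 0.2864 0.3245] 116.8
jig on peg 0 wrist [0.599 0.285 0.475] local -0.033 -0.068 0.2
jig on peg 0 scene [0.602 0.282 0.397] local -0.032 -0.072 0.36
```

Jig A hangs at local x ≈ -0.032, well on. Now jig B.

move_arm --moves '[-0.035, 0.02, 0, -0.12, 0.05, -0.07, 0.04, 0, -0.24, 0.05, -0.105, 0.06, 0, -0.36, 0.05, -0.1425, 0.083, -0.03, -0.48, 0.05, -0.1425, 0.083, -0.07, -0.6, 0.05, -0.1425, 0.083, -0.11, -0.642, 0.05, -0.1425, 0.083, -0.14, -0.642, 0.05, -0.1425, 0.083, -0.14, -0.642, 0.05, -0.1425, 0.083, -0.14, -0.642, 0.05]'

```text
clock: 67.1
tcp_pos: [0.4012, 0.3681, 0.177]
orientation: [-0.0, 0.766, 0.643, -0.002]
wrist_force: [0.7, 0.5, 1.0]
finger_gap: 0.0499
grip_force: 0.0
```

Run:
```python
from jfit import *
s=env.get_state(); q=s['orientation']; print(s['clock'],s['tcp_pos'].round(4),np.degrees(np.arctan2(2*q[1]*q[2],2*q[1]**2-1)).round(1))
w=cam('wrist'); p,f=fit([w],JIG,(.4025,.3695,-.17),HOLE); print(p,np.degrees(p[2]),f)
```

```text
67.1 [0.4012 0.3681 0.177 ] 80.1
[ 0.40278156  0.36968536 -0.17390357] -9.963940761453449 0.02434494160115719
```

move_arm --moves '[0.001, 0.001, -0.03, 0, 0.05, 0.001, 0.001, -0.045, 0, 0.05, 0.001, 0.001, -0.051, 0, 0.05, 0.001, 0.001, -0.051, 0, 0.05, 0.001, 0.001, -0.051, 0, 0, 0.001, 0.001, -0.051, 0, 0, 0.001, 0.001, -0.051, 0, 0, 0.001, 0.001, -0.051, 0, 0, 0.001, 0.001, -0.051, 0, 0, 0.001, 0.001, -0.051, 0, 0, 0.001, 0.001, -0.051, 0, 0]' --newtons 80

```text
clock: 68.07
tcp_pos: [0.4041, 0.3707, 0.1293]
orientation: [-0.0, 0.766, 0.643, 0.002]
wrist_force: [-1.8, 0.5, 5.7]
finger_gap: 0.006
grip_force: 79.8
```

move_arm --moves '[0, 0, 0.02, 0, 0, 0, 0, 0.05, 0, 0, 0, 0, 0.072, 0, 0, 0, 0, 0.072, 0, 0, 0, 0, 0.072, 0, 0]'

```text
clock: 68.48
tcp_pos: [0.4041, 0.3703, 0.2006]
orientation: [0.0, 0.766, 0.643, 0.001]
wrist_force: [0.6, 0.6, -2.4]
finger_gap: 0.0063
grip_force: 78.7
```

move_arm --moves '[0.01, 0, 0.001, 0.1, 0, 0.02, 0, 0.001, 0.2, 0, 0.03, 0.001, 0.001, 0.3, 0, 0.04, 0.002, 0.001, 0.4, 0, 0.05, 0.003, 0.001, 0.5, 0, 0.06, 0.0036, 0.001, 0.6, 0, 0.0654, 0.0036, 0.001, 0.644, 0, 0.0654, 0.0036, 0.001, 0.644, 0, 0.0654, 0.0036, 0.001, 0.644, 0, 0.0654, 0.0036, 0.001, 0.644, 0]'

```text
clock: 69.32
tcp_pos: [0.4678, 0.373, 0.1993]
orientation: [-0.001, 0.523, 0.852, -0.001]
wrist_force: [0.2, -0.8, -2.9]
finger_gap: 0.0063
grip_force: 78.6
```

```bash
python3 pre.py
```

```text
69.3167 [0.4678 0.373  0.1993] 116.9 0.006288982206988532 [ 0.2 -0.8 -2.9]
local -0.1099 0.0701
wrist rail [0.595  0.3591 0.4907] 0.4863986074924469
```

Insert by 0.082 along the peg, (0.073, 0.037), with +2 mm in z.

move_arm --moves '[0, 0, 0.002, 0, 0, 0, 0, 0.002, 0, 0, 0.009, 0.0045, 0.002, 0, 0, 0.018, 0.009, 0.002, 0, 0, 0.027, 0.0137, 0.002, 0, 0, 0.036, 0.0183, 0.002, 0, 0, 0.045, 0.0228, 0.002, 0, 0, 0.045, 0.0228, 0.002, 0, 0]'

```text
clock: 70.03
tcp_pos: [0.5152, 0.397, 0.2025]
orientation: [0.0, 0.523, 0.852, 0.001]
wrist_force: [0.5, 0.4, -2.7]
finger_gap: 0.0064
grip_force: 78.6
```

move_arm --moves '[0.009, 0.0047, 0, 0, 0, 0.018, 0.0093, 0, 0, 0, 0.028, 0.0143, 0, 0, 0, 0.028, 0.0143, 0, 0, 0, 0.028, 0.0143, 0, 0, 0]'

```text
clock: 70.45
tcp_pos: [0.5414, 0.4104, 0.2024]
orientation: [-0.0, 0.523, 0.852, -0.0]
wrist_force: [-0.4, -0.2, -2.3]
finger_gap: 0.0063
grip_force: 78.7
```

```bash
python3 pre.py
```

```text
70.45 [0.5414 0.4104 0.2024] 117.0 0.006303193155727052 [-0.4 -0.2 -2.3]
local -0.0273 0.07
wrist rail [0.5968 0.3602 0.4799] 0.5947672128677368
```

move_arm --moves '[0, 0, -0.004, 0, 0, 0, 0, -0.008, 0, 0, 0, 0, -0.011, 0, 0, 0, 0, -0.0125, 0, 0, 0, 0, -0.0125, 0, 0, 0, 0, -0.0125, 0, 0]'

```text
clock: 71.0
tcp_pos: [0.5412, 0.4104, 0.1911]
orientation: [0.0, 0.523, 0.853, 0.0]
wrist_force: [-2.9, -1.1, 5.5]
finger_gap: 0.0062
grip_force: 79.7
```

Seated on the peg. Release and retreat, then check everything.

move_arm --moves '[0, 0, 0.001, 0, 0, 0, 0, 0.001, 0, 0.01, 0, 0, 0.001, 0, 0.02, 0, 0, 0.001, 0, 0.026, 0, 0, 0.001, 0, 0.026, 0, 0, 0.02, 0, 0.026, 0, 0, 0.06, 0, 0.03, 0, 0, 0.1, 0, 0.04, -0.03, -0.03, 0.13, 0.12, 0.036, -0.06, -0.06, 0.13, 0.24, 0.036, -0.06, -0.1, 0.13, 0.36, 0.036, -0.06, -0.1, 0.13, 0.48, 0.036]'

```text
clock: 72.0
tcp_pos: [0.4797, 0.3067, 0.3217]
orientation: [0.001, 0.303, 0.953, -0.001]
wrist_force: [0.6, 0.6, 0.9]
finger_gap: 0.0359
grip_force: 0.0
```

```bash
python3 chk.py 2
```

```text
72.0 [0.4797 0.3067 0.3217] 144.7
jig on peg 0 wrist [0.596 0.282 0.721] local -0.037 -0.069 0.44
jig on peg 0 scene [0.598 0.281 0.396] local -0.035 -0.071 0.48
jig on peg 1 wrist [0.542 0.41  0.412] local -0.027 0.07 0.15
jig on peg 1 scene [0.537 0.409 0.344] local -0.032 0.07 0.55
```

move_arm --moves '[0, -0.04, 0, 0.12, 0.036, 0, -0.08, 0, 0.24, 0.036, 0.02, -0.12, 0, 0.36, 0.036, 0.04, -0.16, 0, 0.48, 0.036, 0.06, -0.2, 0, 0.6, 0.036, 0.08, -0.24, 0, 0.6, 0.036, 0.1, -0.28, 0, 0.6, 0.036, 0.1, -0.32, 0, 0.6, 0.036, 0.1, -0.35, 0, 0.6, 0.036, 0.1, -0.35, 0, 0.6, 0.036, 0.1, -0.35, 0, 0.6, 0.036]'

```text
clock: 73.12
tcp_pos: [0.5832, -0.0423, 0.3187]
orientation: [-0.001, 0.013, 1.0, -0.0]
wrist_force: [-0.4, -0.6, -0.4]
finger_gap: 0.036
grip_force: 0.0
```

```bash
python3 m2.py .54,.132 .628,.03 .533,-.067 .6125,-.133; python3 blobs.py; python3 -c "
from h import *
r=load('scene');w=cam('wrist')
for P in [(.75,-.184),(.783,.087),(.777,-.037)]: pass
"
```

```text
clk 73.1667 tcp [ 0.5827 -0.0404  0.319 ]
[0.5392 0.1319 0.0982] 0.077
  phi 4.8 score 442.8 vis -87 74
[ 0.6282  0.0298 -0.0975] 0.033
  phi 2.0 score 468.3 vis -96 66
[ 0.5327 -0.0674 -0.1061] 0.025
  phi 4.1 score 361.0 vis -85 77
[ 0.6127 -0.1331 -0.1302] 0.03
  phi 4.3 score 401.2 vis -96 66
[ 212  108   48   33 1370] [236. 124.] [ 0.532 -0.068  0.03 ]
[ 338  108   53   35 1488] [364. 125.] [0.538 0.13  0.03 ]
[ 175  159   48   32 1266] [198. 174.] [ 0.611 -0.133  0.03 ]
[ 275  167   47   30 1230] [298. 181.] [0.626 0.03  0.03 ]
```

Final checks:
- All four hubs are within 5° of straight up and at rest.
- The lid is down.
- Both jigs are 30-40 mm in from the peg tips.

The arm is clear of everything, so I'm handing in.

```bash
python3 lid.py | head -4; python3 -c "
from workcell import env
print(env.hand_in())"
```

```text
73.2667 [ 0.58220301 -0.03827227  0.31960332] [ 0.74568305 -0.22288825  0.49993081]
-0.05 green frac 0.88 area 2177 knob px [160. 213.] 78.0
0.1 green frac 0.82 area 2365 knob px [159. 212.] 68.0
0.25 green frac 0.77 area 2548 knob px [157. 213.] 79.0
the job is handed in; nothing more can be done
None
```

I handed the job in at about 73 s: by my camera and force measurements all four hubs face up within about 5°, the punch is in the case with its lid pressed fully shut, and both jigs hang well onto their pegs; the judge returned no verdict, and I did not re-measure the glue, tin and tape at the end.

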